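Salt out of the middle of the bottle crate, spice jar in

ROBOT

A 6-joint arm with a two-finger parallel gripper is mounted at the origin on a cart in front of the work surface, level with it; the furniture and walls round the work are solid. World frame = base frame: x ahead of the robot, y to its left, z up, the work surface at z = 0. Lengths are in mm, angles in rad, forces in N, time in s.
With the tool pointing down it reaches from about 300 to 875 mm from the base axis. Payload 6.4 kg.
Tool frame: the origin (TCP) lies midway between the tips of the shut fingers; the grasp point (between the pads) lies 19 mm behind it (robot.pinch_z is the distance from the TCP to the grasp point, in mm); z points along the fingers, y is the line along which they close (so a half turn about z gives the same grasp; the last joint's range is limited). The gripper opens to 85 mm and grips with 20 to 120 N. Pads are 22 mm wide; open, the fingers measure 114 mm over their backs; the gripper's body (76 mm by 85 mm) begins 54 mm behind the grasp point. The pads swing forward as they close: fully open they stand 13 mm farther back than shut.
Start: joints at [0.899, 0.181, 1.607, -0, 1.354, -0.206], TCP at [258.246, 513.761, 231.288] pointing down, gripper open.
Joint ranges: [-2.99, 2.99], [-0.89, 2.07], [0.3, 2.58], [-1.14, 4.28], [0, 2.63], [-3.12, 3.12]. Speed limits (rad/s): [2.57, 2.57, 3.01, 3.14, 3.14, 3.14].

INTERFACE

Orientations are given as a 3x3 rotation matrix whose columns are the frame's x, y, z axes.
In Python, from workcell import robot gives the robot as it stands.
- The arm moves only by the shell command python3 -m inch 'ROWS' [FORCE]. ROWS is JSON, a list of rows, each a list of 5 numbers: the opening, from -1 (shut) to 1 (fully open), then the shift along the tool's x, y, z normalised to -1 to 1, where 1 is 0.025 m, then the turn about the tool's z normalised to -1 to 1, where 1 is 0.12 rad. A call has 1 to 20 rows; each row shifts and turns the commanded pose from where the row before left it, along the tool's axes as they then stand; what a row does not reach is not made up. A row lasts 1/12 s, in which the tool goes at most 41.7 mm and 7.16 degrees, less where a joint would pass 70% of its speed; a pose out of reach is approached as far as the arm can. A call with a number of a shift or a turn outside -1 to 1 is refused whole. A call with a gripper value outside its range is refused whole. The fingers move at their own pace and stop on an object; FORCE is the grip in N (left out, the last holds). Time passes only in rows, so rows that do not move let the fingers close. It gives the time, the measured TCP pose, the force, the opening and the grip force at its end, in the units of the state.
- robot.state(): the state, without advancing time (a new reading comes with each control period).
- robot.get_image(name): name is "scene" or "side" or "wrist"; returns a dict with "frame" (480x640x3 uint8, red, green, blue), "fx", "fy", "cx", "cy" (pixels), "R" (3x3) and "t" (3): a world point X has camera coordinates R X + t. Camera axes: x right, y down, z forward; pixel columns grow to the right and rows downward; lengths in mm; the calibration is good to about 2 mm. A picture is of the moment at which its call begins. There is no depth.
- robot.job_done(): hands the job in; it is judged then, once.
The state is a dict: "time": time; "qpos": joint angles; "joint_vel": joint speeds; "tau": joint torques, N m; "position": TCP position; "eef_rot": TCP orientation; "wrist_force": force on the tool from outside, world axes, zero at the start; "torque": the same for the moment, N m; "width": opening from 0.0 (shut) to 1.0 (fully open); "grasp_force": force on a finger pad.
Only numpy, scipy, OpenCV 4.12 (cv2) and the standard library are available. Lean on these libraries where they do the work, as an engineer would, in place of code of your own. Each camera call takes 0.05 s, during which the arm holds its last target. There are 200 camera calls.

TASK

I need the salt, but it is wedged in the narrow wooden crate between the oil bottle and the pepper mill, where no fingers fit beside it. Stand the bottle and the mill aside on the worktop, set the salt shaker in the middle of the saucer, and put the spice jar from the chopping board into the gap that the salt has left. Only then put the bottle and the mill back into the crate, each at the end it came from, all of it standing upright; do not knock anything over and leave the vegetables and the lemon on the board where they are.

Things in the scene. Friction and masses are not known exactly. Their poses are not given: they have to be found in the camera images.
- crate: Narrow open crate of pale wood, fixed. Outside 88 x 237 mm; inside one undivided lane 76 mm wide (its x), 213 mm long (its y); floor 8 mm, wall tops 95 mm above the worktop. Origin: on the worktop under its middle. At the start the salt shaker stands in the middle of the lane, oil bottle and pepper mill about 64 mm from it along +y and -y (which is at which end varies).
- oil_bottle: Tall clear glass bottle of oil with a yellow cap, 61 mm wide, 268 mm high, 0.3 to 0.5 kg. Origin: centre of its underside, z up along it. The cap is 32 mm in diameter, from 252 to 266 mm above the underside: grip it by the cap.
- pepper_mill: Turned wooden pepper mill, 58 mm in diameter, 170 mm high, 0.18 kg. Origin: centre of its underside, z up along it. Its round head, 49 mm in diameter, lies between 123 and 159 mm above the underside (a 12 mm knob goes on to 170 mm): grip it by the head. The head does not turn.
- salt_shaker: Salt shaker, glass with a rounded grey cap, 44 mm in diameter, 90 mm high, 0.1 kg, in the middle of the crate at the start. Origin: centre of its underside, z up along it. The body is 44 mm wide up to about 66 mm above the underside, the cap 34 mm.
- spice_jar: Glass spice jar with a red lid, 45 mm in diameter, 106 mm high, 0.11 kg, standing on the chopping board among the vegetables at the start. Origin: centre of its underside, z up along it. The lid, 45 mm in diameter, takes the top 21 mm.
- saucer: White round saucer, 130 mm in diameter, 19 mm high at the rim, fixed on a round cork mat 152 mm in diameter and 5 mm thick. Origin: centre of the saucer's underside, 5 mm above the worktop. Its flat middle, about 80 mm wide, lies 15 mm above the worktop. Round it, between crate, board and the strip along the front edge, the worktop is free: room to stand things aside.
- chopping_board: Wooden chopping board, 250 x 360 mm, 22 mm thick, lying on the worktop at the right, fixed; its long side (its y axis) points towards the robot, give or take some degrees. Origin: centre of its underside. On it: spice jar, tomato, garlic, lemon.
- tomato: Red tomato, 74 mm wide, 69 mm high, loose on the board; to be left alone. Origin: centre of its underside.
- garlic: White head of garlic, 53 mm wide, 53 mm high, loose on the board; to be left alone. Origin: centre of its underside.
- lemon: Yellow lemon, 78 x 55 mm, 56 mm high, loose on the board; to be left alone. Origin: centre of its underside.
There are look-alikes about, which are no part of the job. Leave any purple look-alike of the salt_shaker alone.

How it is judged (in metres and radians):
On the way, in this order (a step that is already met when the one before it is completed fails the run):
1. the oil bottle and the pepper mill both stand upright outside the crate ((x of oil_bottle in the frame of crate above 0.07 m or x of oil_bottle in the frame of crate below -0.07 m or y of oil_bottle in the frame of crate above 0.13 m or y of oil_bottle in the frame of crate below -0.13 m) and height (world z) of each of oil_bottle, pepper_mill below 0.03 m and angle between each of oil_bottle, pepper_mill's own z axis and vertical below 0.15 rad and linear speed of each of oil_bottle, pepper_mill below 0.03 m/s and (x of pepper_mill in the frame of crate above 0.07 m or x of pepper_mill in the frame of crate below -0.07 m or y of pepper_mill in the frame of crate above 0.13 m or y of pepper_mill in the frame of crate below -0.13 m)), for 0.2 s.
2. with both still outside, the salt shaker stands on the saucer and the spice jar in the middle of the crate (all of step 1 and horizontal distance between salt_shaker and saucer below 0.015 m and z of salt_shaker in the frame of saucer between 0.005 and 0.014 m and angle between each of salt_shaker, spice_jar's own z axis and vertical below 0.15 rad and linear speed of each of salt_shaker, spice_jar below 0.03 m/s and horizontal distance between spice_jar and crate below 0.022 m and z of spice_jar in the frame of crate below 0.013 m), for 0.2 s.
At the end, for the whole second after the job is handed in: The salt shaker stands upright on the saucer within 15 mm of its centre; the spice jar stands on the crate's floor within 22 mm of the crate's centre; the oil bottle and the pepper mill stand within 22 mm of where each began, each at its own end of the crate; all upright to 0.15 rad and at rest (horizontal distance between salt_shaker and saucer below 0.015 m and z of salt_shaker in the frame of saucer between 0.005 and 0.014 m and angle between each of salt_shaker, spice_jar, oil_bottle, pepper_mill's own z axis and vertical below 0.15 rad and linear speed of each of salt_shaker, spice_jar, oil_bottle, pepper_mill below 0.03 m/s and horizontal distance between spice_jar and crate below 0.022 m and z of spice_jar in the frame of crate below 0.013 m and distance of each of oil_bottle, pepper_mill from where it was at the start of the episode below 0.022 m); the robot touches nothing.
It fails at once if the oil bottle, mill, salt shaker or spice jar is knocked over (tilted by more than 0.5 rad) (angle between any of oil_bottle, pepper_mill, salt_shaker, spice_jar's own z axis and vertical above 0.5 rad).
It fails at once if the tomato, garlic or lemon is shifted by more than 30 mm (distance of any of tomato, garlic, lemon from where it was at the start of the episode above 0.03 m).
It also fails if it takes over 141 s, if anything falls off the work surface, if the arm or the gripper's body presses on something with over 40 N, if the wrist force passes 120 N, or if a joint passes its speed limit or range.

## Working session

There is one attempt and no reset: what is moved stays moved. The work goes in short steps, Python scripts to look and compute and a shell command to move; the robot and the scene stay as the last step left them, time stands still between calls to the robot, and variables do not carry over. Pictures are saved under pics/ and viewed, at most 14 in all, crops included, and the job is handed in when it is done.

```bash
mkdir -p pics; ls; python3 - <<'E'
from workcell import robot
import cv2
s=robot.state();print(s)
for n in("scene","side","wrist"):
    d=robot.get_image(n);cv2.imwrite(f"pics/{n}0.png",d["frame"][:,:,::-1]);print(n,d["fx"],d["cx"],d["cy"],(-d["R"].T@d["t"]).round(),d["R"].round(3).tolist())
E
```

```text
pics
{'time': 0.0, 'qpos': array([ 8.98691486e-01,  1.81553595e-01,  1.60799150e+00, -1.13557876e-05,
        1.35376583e+00, -2.06275206e-01]), 'joint_vel': array([ 3.24424218e-04,  2.99593194e-04,  1.09532718e-03, -1.18958497e-03,
        2.62948783e-04, -1.96149275e-05]), 'tau': array([-1.28523552e-03, -4.44865215e+01, -3.51332116e+01, -4.38487723e-04,
        9.20398714e-03,  1.65464809e-05]), 'position': array([257.90369865, 513.31793971, 230.38505189]), 'eef_rot': array([[-8.93450153e-01,  4.49161106e-01, -1.06117820e-03],
       [ 4.49162230e-01,  8.93449195e-01, -1.35147517e-03],
       [ 3.41078724e-04, -1.68411687e-03, -9.99998524e-01]]), 'wrist_force': array([ 0.17047034, -0.45748968,  0.35777935]), 'torque': array([0.03903919, 0.01188856, 0.00397088]), 'grasp_force': 0.0, 'width': 0.9967566986687831}
scene 436.75734518243587 316.69652233015535 233.37895814884317 [ 68. 412. 568.] [[-0.678, -0.735, -0.018], [-0.43, 0.416, -0.801], [0.597, -0.535, -0.598]]
side 620.8892516640317 319.8083450077744 236.14140567630457 [ 148. -980.  484.] [[0.915, -0.403, -0.006], [-0.16, -0.349, -0.923], [0.37, 0.846, -0.384]]
wrist 429.49428077498726 317.5063316445288 238.24073305291145 [184. 552. 374.] [[0.449, 0.894, -0.001], [0.847, -0.425, 0.321], [0.286, -0.145, -0.947]]
```

View pics/scene0.png

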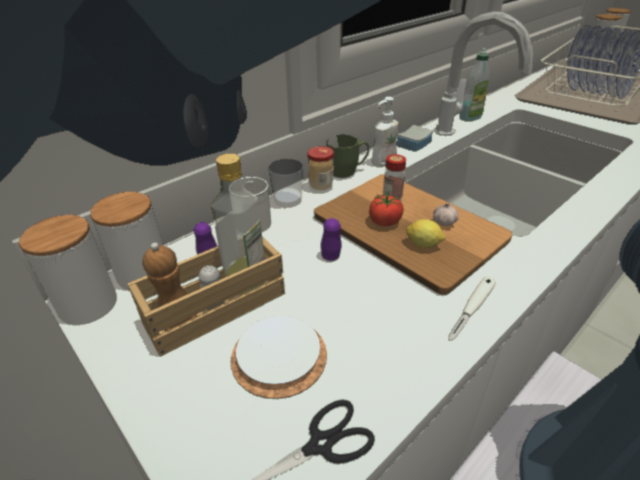

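View pics/side0.png

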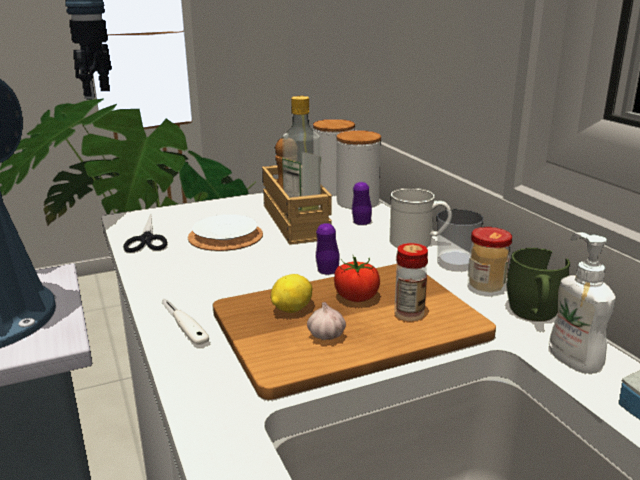

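The scene view shows the crate with the mill at its left end (160,265), the salt cap at (208,275) and the bottle cap at (229,165). The saucer is at (280,350), the jar at (396,170), and the purple decoys at (204,240) and (331,240).

```bash
cat > h.py <<'E'
from workcell import robot
import numpy as np, cv2
def ray(d,u,v):
    c=-d["R"].T@d["t"]; r=d["R"].T@np.array([(u-d["cx"])/d["fx"],(v-d["cy"])/d["fy"],1]); return c,r/np.linalg.norm(r)
def onz(d,u,v,z):
    c,r=ray(d,u,v); return c+r*(z-c[2])/r[2]
def tri(*a):
    A=0;b=0
    for d,u,v in a:
        c,r=ray(d,u,v);P=np.eye(3)-np.outer(r,r);A=A+P;b=b+P@c
    return np.linalg.solve(A,b)
def proj(d,X):
    p=d["R"]@np.array(X,float)+d["t"]; return np.array([d["fx"]*p[0]/p[2]+d["cx"],d["fy"]*p[1]/p[2]+d["cy"]])
def blobs(d,lo,hi,box=None,amin=40):
    h=cv2.cvtColor(d["frame"],cv2.COLOR_RGB2HSV);m=cv2.inRange(h,np.array(lo),np.array(hi))
    if box: k=np.zeros_like(m);x0,y0,x1,y1=box;k[y0:y1,x0:x1]=1;m=m*k
    n,l,s,c=cv2.connectedComponentsWithStats(m)
    return [(c[i].round(1).tolist(),s[i].tolist()) for i in range(1,n) if s[i][4]>=amin]
E
python3 - <<'E'
from h import *
a=robot.get_image("scene");b=robot.get_image("side")
Y=([18,120,90],[32,255,255]);Rd=([0,150,60],[6,255,255])
for d,bx in((a,(210,150,250,185)),(b,(285,90,315,118))): print("cap",blobs(d,*Y,bx,20))
for d,bx in((a,(380,150,412,180)),(b,(393,240,430,275))): print("lid",blobs(d,*Rd,bx,20))
for d,bx in((a,(230,310,330,400)),(b,(180,205,270,250))):
    print("cork",blobs(d,[5,80,60],[20,255,255],bx,20))
c=lambda d,x0,y0,x1,y1,f:cv2.resize(d["frame"][y0:y1,x0:x1,::-1],None,fx=f,fy=f,interpolation=cv2.INTER_CUBIC)
cv2.imwrite("pics/c1.png",c(a,120,150,330,400,2.4*1))
cv2.imwrite("pics/c2.png",c(b,180,80,440,330,2.4))
cv2.imwrite("pics/c1.png",np.hstack([c(a,125,145,290,350,2.9)[:590],c(b,255,90,345,250,3.5)[:590]][0:1]+[cv2.resize(c(b,255,90,345,250,3.5),(315,594))[:590]]))
E
```

```text
cap [([229.2, 167.8], [217, 155, 24, 26, 455])]
cap [([299.6, 104.8], [291, 96, 18, 19, 298])]
lid [([395.2, 163.6], [387, 155, 18, 15, 179])]
lid [([411.8, 256.6], [397, 243, 31, 25, 525])]
cork [([236.5, 313.0], [230, 310, 20, 10, 110]), ([280.3, 379.0], [231, 336, 95, 62, 1472])]
cork [([267.4, 207.6], [264, 205, 6, 9, 29]), ([225.4, 241.1], [188, 227, 75, 23, 846])]
```

View pics/c1.png

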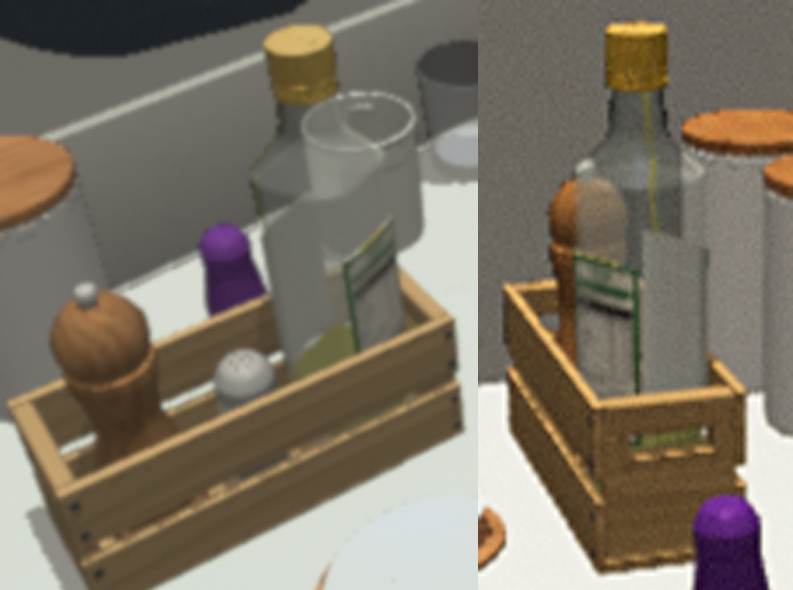

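```bash
python3 - <<'E'
from h import *
a=robot.get_image("scene");b=robot.get_image("side")
print("cap",tri((a,229.2,167.8),(b,299.6,104.8)),onz(a,229.2,167.8,259))
print("lid",tri((a,395.5,162),(b,411.8,256)),onz(b,411.8,256,118))
for p in((128.4,284),(146.7,315.7),(282.9,255.3),(262.9,235.3)):print("crS",onz(a,*p,95).round(1))
for p in((262.1,167.3),(289.9,198.4),(331.3,195.1)):print("crB",onz(b,*p,95).round(1))
knob=(125+86/2.9,145+292/2.9);k2=(255+(586-478)/3.5,90+165/3.71)
print("knob",tri((a,*knob),(b,*k2)),onz(a,*knob,166),onz(b,*k2,167))
salt=(125+244/2.9,145+358/2.9);print("salt",onz(a,*salt,96).round(1))
# saucer: white ellipse / cork outline
for d,bx,z in((a,(225,305,335,400),5),(b,(180,205,270,252),5)):
    h=cv2.cvtColor(d["frame"],cv2.COLOR_RGB2HSV);m=cv2.inRange(h,np.array([5,80,60]),np.array([20,255,255]))
    x0,y0,x1,y1=bx;k=np.zeros_like(m);k[y0:y1,x0:x1]=1
    n,l,s,c=cv2.connectedComponentsWithStats(m*k);i=1+np.argmax(s[1:,4])
    pts=cv2.findContours((l==i).astype(np.uint8),0,cv2.CHAIN_APPROX_NONE)[0][0][:,0]
    P=np.array([onz(d,*p,z)[:2] for p in pts])
    hull=cv2.convexHull(P.astype(np.float32));c,r=cv2.minEnclosingCircle(hull);print("mat",c,r)
# purple decoys, board objects
for n,d in(("a",a),("b",b)):
    print(n,"purple",blobs(d,[130,100,30],[150,255,255],None,60))
    print(n,"tom",blobs(d,[0,150,60],[6,255,255],None,300),"lem",blobs(d,[22,140,90],[32,255,255],None,300))
E
```

```text
cap [587.26220002 118.33321054 260.70188904] [587.77950641 117.73235511 259.        ]
lid [ 590.24576305 -294.4179559   117.07872988] [ 589.1879657 -296.0913611  118.       ]
crS [649.2 293.9  95. ]
crS [565.  302.8  95. ]
crS [534.1  71.7  95. ]
crS [603.4  61.9  95. ]
crB [566.  294.9  95. ]
crB [545.7  71.8  95. ]
crB [625.7  56.4  95. ]
knob [607.08593679 250.09294756 173.63916033] [615.67164489 247.34532046 166.        ] [618.88938188 279.9397598  167.        ]
salt [591.2 181.4  96. ]
mat (436.1338806152344, 167.57481384277344) 74.62413024902344
mat (437.2187805175781, 159.01690673828125) 75.6813735961914
a purple [([331.0, 239.3], [322, 219, 18, 41, 618]), ([203.4, 236.6], [194, 222, 22, 30, 416])]
a tom [([385.5, 212.3], [370, 198, 33, 28, 639])] lem [([425.9, 228.5], [407, 219, 38, 22, 410])]
b purple [([361.3, 203.6], [352, 182, 19, 42, 667]), ([326.6, 249.0], [316, 223, 23, 51, 932])]
b tom [([490.9, 237.0], [471, 227, 41, 21, 599]), ([411.7, 256.5], [397, 243, 31, 25, 528]), ([356.4, 282.9], [335, 264, 45, 38, 1267])] lem [([290.9, 291.9], [271, 274, 41, 37, 1145])]
```

```bash
python3 - <<'E'
from h import *
a=robot.get_image("scene");b=robot.get_image("side")
print("decoy near",onz(a,331,258,0).round(),onz(b,327,271,0).round(), "back",onz(b,362,222,0).round())
for n,u,v in(("boardL",315,213),("boardfront",440,283),("knife",485,283),("knifetip",452,335),("sciss",370,445),("edge",400,440),("edge2",500,330),("canA",128,284),("canB",82,318)):print(n,onz(a,u,v,22 if n[0]=='b' else 0).round())
for n,u,v in(("boardF",215,318),("boardback",400,265),("knife",165,302),("edge",150,300),("sc",165,240)):print(n,onz(b,u,v,22 if n[0]=='b' else 0).round())
print("tomato",tri((a,385.5,212.3),(b,356.4,282.9)).round(),"lem",tri((a,425.9,233),(b,291,292)).round())
print("canister tops",tri((a,123,210),(b,333,126)).round(),tri((a,58,233),(b,333,126)).round(),tri((a,123,210),(b,359,138)).round())
E
```

```text
decoy near [553. -61.   0.] [560. -68.   0.] back [728. 120.   0.]
boardL [ 671. -126.   22.]
boardfront [ 348. -136.   22.]
knife [ 302. -218.    0.]
knifetip [274. -67.   0.]
sciss [243. 168.   0.]
edge [221. 134.   0.]
edge2 [ 225. -134.    0.]
canA [766. 271.   0.]
canB [739. 366.   0.]
boardF [ 325. -186.   22.]
boardback [ 666. -141.   22.]
knife [273. -64.   0.]
edge [252. -47.   0.]
sc [323. 196.   0.]
tomato [ 544. -213.   46.] lem [ 437. -208.   51.]
canister tops [718. 248. 182.] [762. 342. 160.] [774. 234. 151.]
```

```bash
cat >> h.py <<'E'
def go(x,y,z,yaw=None):
    """units (25 mm, 0.12 rad) to reach TCP x,y,z, yaw of tool y axis (deg); shift given along axes after turn"""
    s=robot.state();R=s["eef_rot"];cur=np.degrees(np.arctan2(R[1,1],R[0,1]));t=0
    if yaw is not None: t=-np.radians(yaw-cur)/0.12;c,q=np.cos(t*.12),np.sin(t*.12);R=R@np.array([[c,-q,0],[q,c,0],[0,0,1]])
    d=R.T@(np.array([x,y,z])-s["position"])/25
    print("pos",s["position"].round(1),"yaw",cur.round(2),"units",d.round(2),"turn",round(t,2),"t",round(s["time"],1),"w",round(s["width"],3),"gf",round(s["grasp_force"],1))
E
python3 -m inch '[[1,0,0,-1,-0.96],[1,0,0,-1,-0.96],[1,0,0,-1,-0.96],[1,0,0,-1,0],[1,0,0,-1,0],[1,0,0,-1,0],[1,0,0,-1,0],[1,0,0,0,0]]'; python3 -c "
from h import *
go(520,182,400,83)"
```

```text
time: 1.12
position: [259.2, 515.1, 412.7]
eef_rot: [[-0.993, 0.12, 0.006], [0.12, 0.993, 0.007], [-0.005, 0.008, -1.0]]
wrist_force: [0.3, 0.7, 1.0]
width: 1.001
grasp_force: 0.0
pos [259.2 515.1 412.7] yaw 83.12 units [-11.97 -11.96   0.47] turn 0.02 t 1.1 w 1.001 gf 0.0
```

```bash
python3 -m inch '[[1,-0.8,-0.8,0,0],[1,-0.8,-0.8,0,0],[1,-0.8,-0.8,0,0],[1,-0.8,-0.8,0,0],[1,-0.8,-0.8,0,0],[1,-0.8,-0.8,0,0],[1,-0.8,-0.8,0,0],[1,-0.8,-0.8,0,0],[1,-0.8,-0.8,0,0],[1,-0.8,-0.8,0,0],[1,-0.8,-0.8,0,0],[1,-0.8,-0.8,0,0],[1,-0.8,-0.8,0,0],[1,-0.8,-0.8,0,0],[1,-0.8,-0.8,0,0],[1,0,0,0,0],[1,0,0,0,0]]'; python3 -c "
from h import *
go(520,182,400,83)
d=robot.get_image('wrist');cv2.imwrite('pics/w1.png',d['frame'][:,:,::-1])
np.savez('w1.npz',**d)"
```

```text
time: 2.53
position: [520.6, 178.8, 405.3]
eef_rot: [[-0.992, 0.123, -0.002], [0.123, 0.992, -0.0], [0.002, -0.0, -1.0]]
wrist_force: [-1.2, -0.1, 0.6]
width: 1.002
grasp_force: 0.0
pos [520.6 178.8 405.3] yaw 82.96 units [0.04 0.12 0.21] turn -0.01 t 2.5 w 1.002 gf 0.0
```

View pics/w1.png

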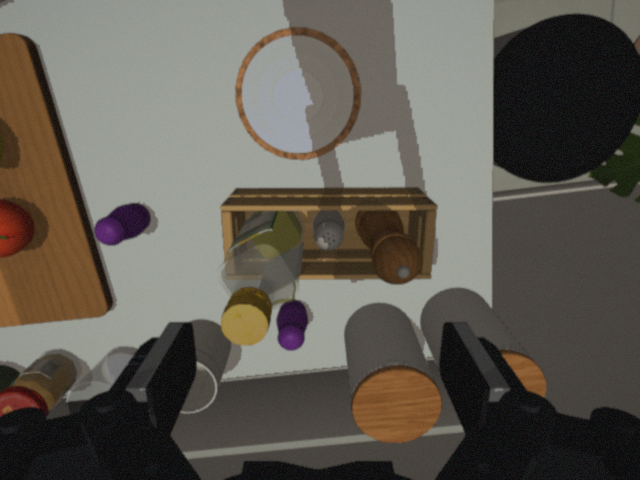

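The wrist view shows the crate rim from (222,206) to (434,277), the bottle cap at (246,322), the mill knob at (403,271), the salt cap at (327,238) and the mat at (298,93).

```bash
python3 - <<'E'
from h import *
d=dict(np.load('w1.npz'));f=lambda u,v,z:print((u,v),onz(d,u,v,z).round(1))
for p in((222,207),(436,207),(224,278),(433,278)):f(*p,95)
b=blobs(d,[18,100,80],[32,255,255],(210,270,290,350),50);print(b)
h=cv2.cvtColor(d["frame"],cv2.COLOR_RGB2HSV)
f(246,324,274);f(403.5,271.5,177);f(327,238,97)
m=cv2.inRange(h,np.array([5,80,60]),np.array([20,255,255]));m[:,:225]=0;m[:,370:]=0;m[170:]=0;m[:20]=0
n,l,s,c=cv2.connectedComponentsWithStats(m);i=1+np.argmax(s[1:,4])
pts=cv2.findContours((l==i).astype(np.uint8),0,cv2.CHAIN_APPROX_NONE)[0][0][:,0]
P=np.array([onz(d,*p,5)[:2] for p in pts],np.float32);print("mat",cv2.minEnclosingCircle(P),cv2.fitEllipse(P))
# mill head: brown blob
m=cv2.inRange(h,np.array([3,90,40]),np.array([16,255,255]))[232:286,370:422]
p=np.argwhere(m);print(p.min(0)+[232,370],p.max(0)+[232,370])
cv2.imwrite("pics/w1c.png",cv2.resize(d["frame"][180:350,210:450,::-1],None,fx=3.3,fy=3.3,interpolation=cv2.INTER_CUBIC))
E
```

```text
(222, 207) [542.7  72.4  95. ]
(436, 207) [571.3 303.9  95. ]
(224, 278) [625.9  58.4  95. ]
(433, 278) [655.5 297.5  95. ]
[([243.9, 323.8], [221, 303, 48, 42, 1581])]
(246, 324) [590.  119.1 274. ]
(403.5, 271.5) [606.3 250.8 177. ]
(327, 238) [591.5 181.9  97. ]
mat ((439.3556213378906, 166.29617309570312), 75.40022277832031) ((439.236328125, 166.31410217285156), (149.23886108398438, 149.35182189941406), 169.53506469726562)
[232 370] [283 421]
```

View pics/w1c.png

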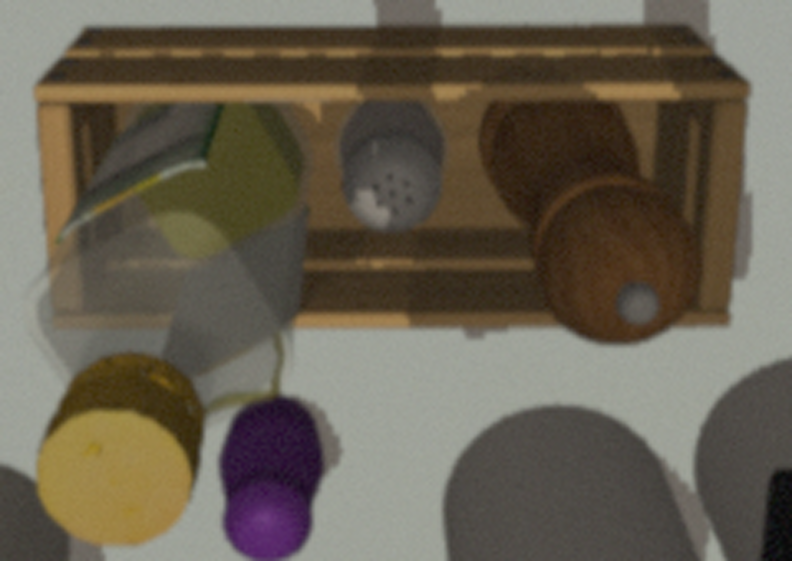

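```bash
python3 -c "
from h import *
go(590,119,245,83)"
python3 -m inch '[[1,-0.7,-0.5,0.4,0],[1,-0.7,-0.5,0.4,0],[1,-0.7,-0.5,0.4,0],[1,-0.7,-0.5,0.4,0],[1,0,0,0.4,0],[1,0,0,0.4,0],[1,0,0,0,0],[1,0,0,0,0]]';python3 -c "
from h import *
go(590,119,245,83)"
```

```text
pos [520.  179.7 405.7] yaw 83.05 units [-3.08 -2.07  6.42] turn 0.01 t 2.6 w 1.002 gf 0.0
time: 3.25
position: [582.5, 123.3, 345.9]
eef_rot: [[-0.993, 0.118, -0.001], [0.118, 0.993, 0.0], [0.001, 0.0, -1.0]]
wrist_force: [0.4, 0.6, 0.2]
width: 0.995
grasp_force: 0.0
pos [582.5 123.3 345.9] yaw 83.21 units [-0.32 -0.13  4.03] turn 0.03 t 3.2 w 0.995 gf 0.0
```

```bash

python3 -m inch '[[1,-0.3,-0.1,0.6,0],[1,0,0,0.4,0],[1,0,0,0,0]]';python3 -c "
from h import *
d=robot.get_image('wrist');cv2.imwrite('pics/w2.png',d['frame'][:,:,::-1])
h=cv2.cvtColor(d['frame'],cv2.COLOR_RGB2HSV);m=cv2.inRange(h,np.array([18,100,150]),np.array([32,255,255]))
print(blobs(d,[18,100,80],[32,255,255],None,200))
go(590,119,245,83); np.savez('w2.npz',**d)"
```

```text
time: 3.5
position: [589.4, 119.3, 319.3]
eef_rot: [[-0.993, 0.119, -0.003], [0.119, 0.993, 0.0], [0.003, -0.0, -1.0]]
wrist_force: [-0.7, 0.7, -0.6]
width: 0.997
grasp_force: 0.0
[([281.0, 149.5], [252, 143, 59, 31, 452]), ([382.7, 152.0], [333, 143, 99, 28, 1093]), ([489.3, 149.3], [459, 143, 72, 20, 485]), ([313.3, 191.1], [282, 163, 67, 55, 1568]), ([313.1, 274.9], [278, 243, 71, 65, 3649])]
pos [589.6 119.2 320.4] yaw 83.16 units [-0.02 -0.01  3.01] turn 0.02 t 3.5 w 1.002 gf 0.0
```

View pics/w2.png

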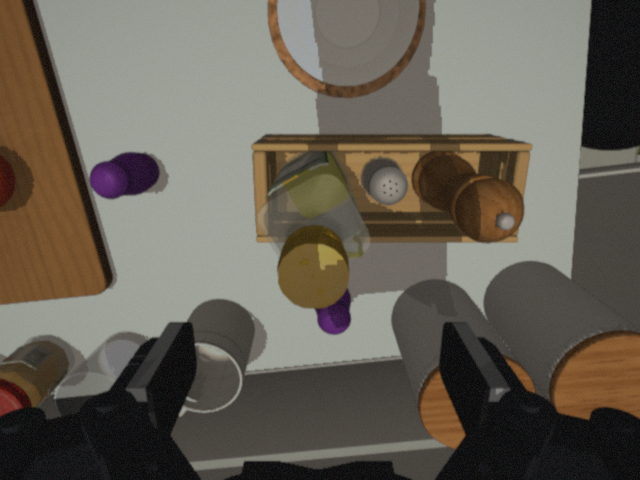

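The cap top is centred near (314,273) and the fingers straddle column 317, so it is in line.

```bash
python3 -c "
from h import *
d=dict(np.load('w2.npz'))
print(onz(d,314,272.5,274),'mill',onz(d,506,221,177),'salt',onz(d,389,185,98),onz(d,253,145,95),onz(d,531,145,95))"
python3 -m inch '[[1,0,0,1,0],[1,0,0,1,0],[1,0,0,0.7,0],[1,0,0,0.3,0],[1,0,0,0,0],[1,0,0,0,0]]';python3 -c "
from h import *
go(589.5,119,245,83)"
```

```text
[588.06705976 118.81299128 274.        ] mill [606.46271702 250.18700313 177.        ] salt [589.02702319 182.52805996  98.        ] [541.90694808  71.29925642  95.        ] [569.78529576 304.20400285  95.        ]
time: 4.05
position: [591.0, 118.8, 247.4]
eef_rot: [[-0.993, 0.12, 0.001], [0.12, 0.993, 0.0], [-0.001, 0.0, -1.0]]
wrist_force: [0.2, -0.1, 0.4]
width: 0.999
grasp_force: 0.0
pos [591.  118.8 247.4] yaw 83.13 units [0.06 0.   0.09] turn 0.02 t 4.0 w 0.999 gf 0.0
```

```bash

python3 -m inch '[[-1,0,0,0,0],[-1,0,0,0,0],[-1,0,0,0,0],[-1,0,0,0,0],[-1,0,0,0,0],[-1,0,0,0,0],[-1,0,0,0,0],[-1,0,0,0,0],[-1,0,0,0,0],[-1,0,0,0,0]]' 50; python3 -c "
from h import *
go(470,-40,237,83)"
```

```text
time: 4.88
position: [591.5, 118.3, 247.8]
eef_rot: [[-0.993, 0.12, 0.003], [0.12, 0.993, -0.0], [-0.003, -0.0, -1.0]]
wrist_force: [0.2, -0.1, 6.5]
width: 0.438
grasp_force: 48.2
pos [591.5 118.3 247.8] yaw 83.11 units [ 4.05 -6.88  0.42] turn 0.02 t 4.9 w 0.438 gf 48.2
```

```bash

python3 -m inch '[[-1,0,0,-0.4,0],[-1,0,0,-0.8,0],[-1,0,0,-0.8,0],[-1,0,0,-0.8,0],[-1,0,0,-0.8,0],[-1,0,0,-0.8,0],[-1,0,0,-0.4,0],[-1,0,0,0,0],[-1,0,0,0,0]]'; python3 -c "
from h import *
go(470,-40,240,83)
d=robot.get_image('side');cv2.imwrite('pics/s2.png',d['frame'][60:360,100:500,::-1])
"
```

```text
time: 5.63
position: [590.6, 118.6, 365.7]
eef_rot: [[-0.993, 0.12, -0.001], [0.12, 0.993, 0.0], [0.001, -0.0, -1.0]]
wrist_force: [0.5, -0.9, -4.4]
width: 0.444
grasp_force: 48.1
pos [590.6 118.6 365.7] yaw 83.12 units [ 4.01 -6.88  5.03] turn 0.02 t 5.6 w 0.444 gf 48.1
```

View pics/s2.png

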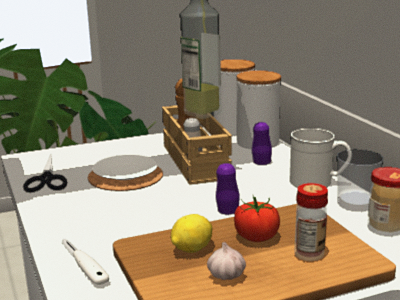

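The bottle hangs upright, clear of the crate walls.

```bash

python3 -m inch '[[-1,0.2,-0.34,0,0],[-1,0.4,-0.69,0,0],[-1,0.4,-0.69,0,0],[-1,0.4,-0.69,0,0],[-1,0.4,-0.69,0,0],[-1,0.4,-0.69,0,0],[-1,0.4,-0.69,0,0],[-1,0.4,-0.69,0,0],[-1,0.4,-0.69,0,0],[-1,0.4,-0.69,0,0],[-1,0.2,-0.34,0,0],[-1,0,0,0.4,0],[-1,0,0,0.8,0],[-1,0,0,0.8,0],[-1,0,0,0.8,0],[-1,0,0,0.8,0],[-1,0,0,0.8,0],[-1,0,0,0.3,0],[-1,0,0,0,0]]'; python3 -c "
from h import *
go(470,-40,240,83)"
```

```text
time: 7.27
position: [469.2, -39.4, 245.7]
eef_rot: [[-0.993, 0.12, -0.005], [0.12, 0.993, 0.002], [0.006, 0.002, -1.0]]
wrist_force: [0.2, 0.2, -4.8]
width: 0.439
grasp_force: 48.3
pos [469.2 -39.4 245.7] yaw 83.13 units [-0.04 -0.02  0.23] turn 0.02 t 7.3 w 0.439 gf 48.3
```

```bash

python3 -m inch '[[-1,0,0,0.1,0],[-1,0,0,0.1,0],[-1,0,0,0,0],[-1,0,0,0,0]]'; python3 -c "
from h import *
go(470,-40,240,83)"
```

```text
time: 7.6
position: [471.4, -40.6, 244.7]
eef_rot: [[-0.993, 0.12, 0.002], [0.12, 0.993, -0.001], [-0.002, -0.0, -1.0]]
wrist_force: [-0.6, 0.0, -4.5]
width: 0.44
grasp_force: 48.3
pos [471.4 -40.6 244.7] yaw 83.11 units [0.06 0.02 0.19] turn 0.02 t 7.6 w 0.44 gf 48.3
```

```bash

python3 -m inch '[[-1,0,0,0.1,0],[-1,0,0,0.08,0],[-1,0,0,0,0],[-1,0,0,0,0]]'; python3 -c "
from h import *
go(470,-40,240,83);print(robot.state()['wrist_force'])"
```

```text
time: 7.93
position: [471.3, -40.7, 240.0]
eef_rot: [[-0.993, 0.12, 0.001], [0.12, 0.993, -0.001], [-0.001, -0.0, -1.0]]
wrist_force: [-0.8, -0.4, 1.7]
width: 0.438
grasp_force: 49.5
pos [471.3 -40.7 240. ] yaw 83.11 units [0.05 0.02 0.  ] turn 0.02 t 7.9 w 0.438 gf 49.5
[-0.7937411  -0.38784399  1.67425877]
```

```bash

python3 -m inch '[[-0.3,0,0,0,0],[0.2,0,0,0,0],[1,0,0,0,0],[1,0,0,0,0],[1,0,0,0,0],[1,0,0,0,0],[1,0,0,0,0],[1,0,0,-0.5,0],[1,0,0,-1,0],[1,0,0,-1,0],[1,0,0,-0.5,0],[1,0,0,0,0],[1,0,0,0,0]]'; python3 -c "
from h import *
go(606.5,250,300,83)
d=robot.get_image('wrist');np.savez('w3.npz',**d)
b=[x for x in blobs(d,[18,100,80],[32,255,255],(230,180,400,400),300)];print(b)"
```

```text
time: 9.02
position: [471.1, -40.6, 314.5]
eef_rot: [[-0.993, 0.12, 0.001], [0.12, 0.993, -0.0], [-0.001, -0.0, -1.0]]
wrist_force: [-0.6, 0.1, -0.2]
width: 0.999
grasp_force: 0.0
pos [471.1 -40.6 314.5] yaw 83.11 units [-3.96 12.2   0.58] turn 0.02 t 9.0 w 0.999 gf 0.0
[([316.2, 192.6], [286, 180, 63, 31, 1008]), ([314.1, 263.9], [280, 232, 70, 65, 3618])]
```

```bash

python3 -m inch '[[1,-0.28,0.87,0,0],[1,-0.28,0.87,0,0],[1,-0.28,0.87,0,0],[1,-0.28,0.87,0,0],[1,-0.28,0.87,0,0],[1,-0.28,0.87,0,0],[1,-0.28,0.87,0,0],[1,-0.28,0.87,0,0],[1,-0.28,0.87,0,0],[1,-0.28,0.87,0,0],[1,-0.28,0.87,0,0],[1,-0.28,0.87,0,0],[1,-0.28,0.87,0,0],[1,-0.28,0.87,0,0],[1,0,0,1,0],[1,0,0,1,0],[1,0,0,0.5,0],[1,0,0,0,0],[1,0,0,0,0]]'; python3 -c "
from h import *
go(606.5,250,127,83)
d=robot.get_image('wrist');np.savez('w4.npz',**d)
cv2.imwrite('pics/w4.png',d['frame'][100:,100:550,::-1])"
```

```text
time: 10.65
position: [603.8, 249.7, 250.2]
eef_rot: [[-0.993, 0.12, -0.003], [0.12, 0.993, -0.001], [0.003, -0.001, -1.0]]
wrist_force: [0.4, -0.5, 1.0]
width: 1.001
grasp_force: 0.0
pos [603.8 249.7 250.2] yaw 83.09 units [-0.12  0.03  4.93] turn 0.01 t 10.7 w 1.001 gf 0.0
```

View pics/w4.png

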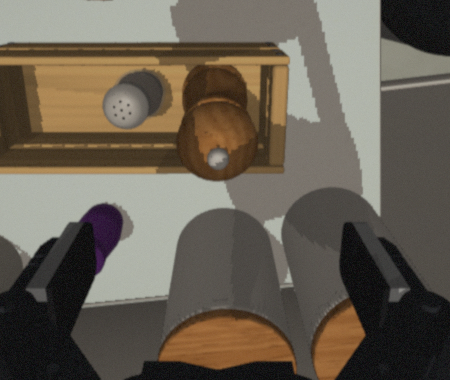

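The knob is at (318,258), between the fingers. The canisters lie behind and clear.

```bash
python3 -c "
from h import *
d=dict(np.load('w4.npz'));print('knob',onz(d,318,258,177),'canister',onz(d,325,311,180),onz(d,325,311,0),'salt',onz(d,225,206,98),onz(d,389,155,95),onz(d,384,272,95))"
python3 -m inch '[[1,-0.1,0,1,0],[1,0,0,1,0],[1,0,0,1,0],[1,0,0,1,0],[1,0,0,0.6,0],[1,0,0,0.3,0],[1,0,0,0,0],[1,0,0,0,0]]';python3 -c "
from h import *
go(606.5,250,127,83)"
```

```text
knob [606.05796249 250.70186288 177.        ] canister [636.84885829 250.92913702 180.        ] [732.96925573 242.7817314    0.        ] salt [589.28387494 186.25247398  98.        ] [567.85742779 304.72821462  95.        ] [654.84428176 295.08860612  95.        ]
time: 11.37
position: [608.2, 249.8, 131.0]
eef_rot: [[-0.993, 0.12, 0.002], [0.12, 0.993, 0.0], [-0.002, 0.001, -1.0]]
wrist_force: [-0.1, -0.3, -0.2]
width: 1.003
grasp_force: 0.0
pos [608.2 249.8 131. ] yaw 83.1 units [ 0.07 -0.    0.16] turn 0.01 t 11.4 w 1.003 gf 0.0
```

Height 131 puts the pads at mid-head. I'll nudge down slightly and close.

```bash

python3 -m inch '[[1,0,0,0.12,0],[-1,0,0,0,0],[-1,0,0,0,0],[-1,0,0,0,0],[-1,0,0,0,0],[-1,0,0,0,0],[-1,0,0,0,0],[-1,0,0,0,0],[-1,0,0,0,0],[-1,0,0,0,0]]' 35; python3 -c "
from h import *
go(370,40,120,83)"
python3 -m inch '[[-1,0,0,-0.4,0],[-1,0,0,-0.8,0],[-1,0,0,-0.8,0],[-1,0,0,-0.8,0],[-1,0,0,-0.8,0],[-1,0,0,-0.8,0],[-1,0,0,-0.4,0],[-1,0,0,0,0],[-1,0,0,0,0]]'
python3 -c "
from h import *
go(370,40,120,83)"
```

```text
time: 12.2
position: [607.8, 250.0, 127.5]
eef_rot: [[-0.993, 0.12, 0.002], [0.12, 0.993, 0.0], [-0.002, 0.001, -1.0]]
wrist_force: [-0.2, -0.7, 5.7]
width: 0.54
grasp_force: 36.2
pos [607.8 250.  127.5] yaw 83.12 units [ 8.42 -9.5   0.28] turn 0.02 t 12.2 w 0.54 gf 36.2
time: 12.95
position: [607.0, 249.7, 246.1]
eef_rot: [[-0.993, 0.12, 0.0], [0.12, 0.993, -0.0], [-0.0, -0.0, -1.0]]
wrist_force: [-0.5, -1.0, -2.8]
width: 0.543
grasp_force: 36.4
pos [607.  249.7 246.1] yaw 83.12 units [ 8.39 -9.48  5.04] turn 0.02 t 12.9 w 0.543 gf 36.4
```

```bash

python3 -m inch '[[-1,0.3,-0.34,0,0],[-1,0.62,-0.7,0,0],[-1,0.62,-0.7,0,0],[-1,0.62,-0.7,0,0],[-1,0.62,-0.7,0,0],[-1,0.62,-0.7,0,0],[-1,0.62,-0.7,0,0],[-1,0.62,-0.7,0,0],[-1,0.62,-0.7,0,0],[-1,0.62,-0.7,0,0],[-1,0.62,-0.7,0,0],[-1,0.62,-0.7,0,0],[-1,0.62,-0.7,0,0],[-1,0.62,-0.7,0,0],[-1,0.3,-0.34,0,0],[-1,0,0,0,0]]'
python3 -m inch '[[-1,0,0,0.4,0],[-1,0,0,0.8,0],[-1,0,0,0.8,0],[-1,0,0,0.8,0],[-1,0,0,0.8,0],[-1,0,0,0.8,0],[-1,0,0,0.4,0],[-1,0,0,0.1,0],[-1,0,0,0,0],[-1,0,0,0,0]]'
python3 -c "
from h import *
go(370,40,120,83)"
```

```text
time: 14.28
position: [360.6, 32.3, 244.5]
eef_rot: [[-0.993, 0.122, -0.003], [0.122, 0.993, 0.0], [0.003, -0.0, -1.0]]
wrist_force: [0.4, 1.1, -2.0]
width: 0.545
grasp_force: 36.7
time: 15.12
position: [363.1, 33.3, 123.7]
eef_rot: [[-0.993, 0.119, -0.001], [0.119, 0.993, 0.0], [0.001, 0.0, -1.0]]
wrist_force: [0.3, -0.6, -1.5]
width: 0.542
grasp_force: 36.7
pos [363.1  33.3 123.7] yaw 83.15 units [-0.24  0.3   0.15] turn 0.02 t 15.1 w 0.542 gf 36.7
```

```bash

python3 -m inch '[[-1,0,0,0.1,0],[-1,0,0,0.08,0],[-1,0,0,0,0],[-1,0,0,0,0]]'; python3 -c "
from h import *
go(362,33,120,83)"
```

```text
time: 15.45
position: [363.1, 33.0, 119.6]
eef_rot: [[-0.993, 0.12, 0.001], [0.12, 0.993, -0.0], [-0.001, -0.0, -1.0]]
wrist_force: [-0.2, 0.1, -1.3]
width: 0.543
grasp_force: 36.7
pos [363.1  33.  119.6] yaw 83.11 units [ 0.04 -0.   -0.02] turn 0.02 t 15.4 w 0.543 gf 36.7
```

```bash

python3 -m inch '[[-1,0,0,0.08,0],[-1,0,0,0,0],[-1,0,0,0,0]]'; python3 -c "
from h import *
go(362,33,120,83)"
```

```text
time: 15.7
position: [365.1, 32.5, 119.5]
eef_rot: [[-0.993, 0.12, 0.005], [0.12, 0.993, -0.001], [-0.005, -0.0, -1.0]]
wrist_force: [-2.5, 0.1, 13.3]
width: 0.545
grasp_force: 37.7
pos [365.1  32.5 119.5] yaw 83.1 units [ 0.13  0.   -0.02] turn 0.01 t 15.7 w 0.545 gf 37.7
```

```bash

python3 -m inch '[[-1,0,0,-0.04,0],[0,0,0,0,0],[0.3,0,0,0,0],[1,0,0,0,0],[1,0,0,0,0],[1,0,0,0,0],[1,0,0,0,0],[1,0,0,-0.5,0],[1,0,0,-1,0],[1,0,0,-1,0],[1,0,0,-1,0],[1,0,0,-1,0],[1,0,0,-0.5,0],[1,0,0,0,0]]'; python3 -c "
from h import *
go(589,184,240,83)
d=robot.get_image('wrist')
e=robot.get_image('scene')
cv2.imwrite('pics/m4.png',np.hstack([cv2.resize(x['frame'],(400,300)) for x in(d,e)])[:,:,::-1]);np.savez('w5.npz',**d)
"
```

```text
time: 16.87
position: [364.7, 32.6, 246.3]
eef_rot: [[-0.993, 0.12, 0.006], [0.12, 0.993, -0.001], [-0.006, -0.001, -1.0]]
wrist_force: [1.3, -0.7, 0.1]
width: 1.003
grasp_force: 0.0
pos [364.7  32.6 246.3] yaw 83.12 units [-8.17  7.1   0.3 ] turn 0.02 t 16.9 w 1.003 gf 0.0
```

View pics/m4.png

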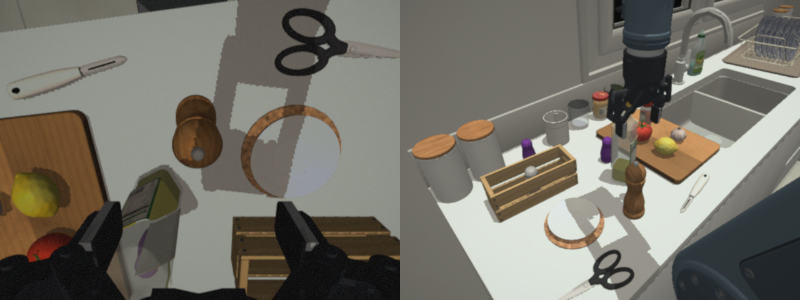

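Both stand upright: the mill near the front and the bottle behind it.

```bash

python3 -m inch '[[1,-0.3,0.3,0,0],[1,-0.74,0.64,0,0],[1,-0.74,0.64,0,0],[1,-0.74,0.64,0,0],[1,-0.74,0.64,0,0],[1,-0.74,0.64,0,0],[1,-0.74,0.64,0,0],[1,-0.74,0.64,0,0],[1,-0.74,0.64,0,0],[1,-0.74,0.64,0,0],[1,-0.74,0.64,0,0],[1,-0.4,0.36,0,0],[1,0,0,1,0],[1,0,0,1,0],[1,0,0,0,0],[1,0,0,0,0]]'; python3 -c "
from h import *
go(589,184,41,83)
d=robot.get_image('wrist')
cv2.imwrite('pics/w6.png',d['frame'][100:400,100:500,::-1]);np.savez('w6.npz',**d)
"
```

```text
time: 18.3
position: [582.8, 183.7, 189.9]
eef_rot: [[-0.993, 0.12, -0.007], [0.12, 0.993, -0.001], [0.007, -0.002, -1.0]]
wrist_force: [-0.4, 0.9, 0.3]
width: 0.998
grasp_force: 0.0
pos [582.8 183.7 189.9] yaw 83.11 units [-0.29  0.05  5.95] turn 0.02 t 18.3 w 0.998 gf 0.0
```

View pics/w6.png

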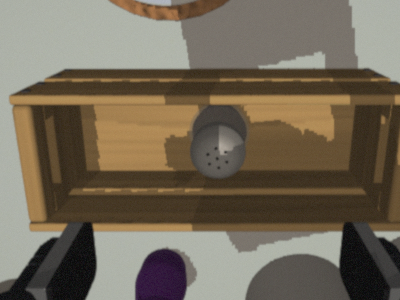

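The salt cap is at (318,256), centred between the fingers, and both ends of the lane are free.

```bash
python3 -c "
from h import *
d=dict(np.load('w6.npz'));print('salt',onz(d,318,256,97),onz(d,318,253,90),'nearL',onz(d,112,199,95),'farL',onz(d,130,327,95))
print('salt base silhouette', [onz(d,100+x,100+y,40).round(1) for x,y in((193,125),(246,125))])"
python3 -m inch '[[1,-0.28,0.04,1,0],[1,0,0,1,0],[1,0,0,1,0],[1,0,0,0,0],[1,0,0,0,0]]';python3 -c "
from h import *
go(589,184,41,83)"
```

```text
salt [590.97329091 183.94888403  97.        ] [591.67268312 183.86592981  90.        ] nearL [543.25789204  71.40032296  95.        ] farL [625.07037858  60.45632098  95.        ]
salt base silhouette [array([586.7, 166.5,  40. ]), array([591.3, 204.1,  40. ])]
time: 18.77
position: [591.8, 184.0, 118.5]
eef_rot: [[-0.993, 0.12, -0.001], [0.12, 0.993, -0.0], [0.001, -0.0, -1.0]]
wrist_force: [0.3, 0.5, 0.4]
width: 1.003
grasp_force: 0.0
pos [591.8 184.  118.5] yaw 83.1 units [ 0.11 -0.01  3.1 ] turn 0.02 t 18.8 w 1.003 gf 0.0
```

```bash

python3 -m inch '[[1,0,0,0.8,0],[1,0,0,0.8,0],[1,0,0,0.8,0],[1,0,0,0.5,0],[1,0,0,0.2,0],[1,0,0,0,0],[1,0,0,0,0]]';python3 -c "
from h import *
go(589,184,41,83)"
python3 -m inch '[[-1,0,0,0,0],[-1,0,0,0,0],[-1,0,0,0,0],[-1,0,0,0,0],[-1,0,0,0,0],[-1,0,0,0,0],[-1,0,0,0,0],[-1,0,0,0,0],[-1,0,0,0,0],[-1,0,0,0,0]]' 30; python3 -c "
from h import *
go(589,184,41,83)"
```

```text
time: 19.35
position: [593.3, 184.2, 42.4]
eef_rot: [[-0.993, 0.12, 0.002], [0.12, 0.993, 0.0], [-0.002, 0.0, -1.0]]
wrist_force: [0.7, -0.3, 0.2]
width: 0.998
grasp_force: 0.0
pos [593.3 184.2  42.4] yaw 83.12 units [ 0.17 -0.03  0.05] turn 0.02 t 19.4 w 0.998 gf 0.0
time: 20.18
position: [592.9, 184.0, 41.8]
eef_rot: [[-0.993, 0.12, 0.002], [0.12, 0.993, -0.0], [-0.002, 0.0, -1.0]]
wrist_force: [-0.4, -0.8, 5.6]
width: 0.453
grasp_force: 30.1
pos [592.9 184.   41.8] yaw 83.11 units [ 0.15 -0.02  0.03] turn 0.02 t 20.2 w 0.453 gf 30.1
```

```bash

python3 -m inch '[[-1,0,0,-0.4,0],[-1,0,0,-0.8,0],[-1,0,0,-0.8,0],[-1,0,0,-0.8,0],[-1,0,0,-0.8,0],[-1,0,0,-0.8,0],[-1,0,0,-0.4,0],[-1,0,0,0,0],[-1,0,0,0,0]]'; python3 -c "
from h import *
go(438,167,48,83)
d=robot.get_image('scene');e=robot.get_image('wrist')
cv2.imwrite('pics/m7.png',np.hstack([cv2.resize(d['frame'][90:330,110:350],(400,400)),e['frame'][60:460,120:520]])[:,:,::-1]);np.savez('w7.npz',**e)
"
```

```text
time: 20.93
position: [592.1, 184.2, 160.8]
eef_rot: [[-0.993, 0.12, 0.001], [0.12, 0.993, 0.0], [-0.001, 0.0, -1.0]]
wrist_force: [-0.3, -0.6, -1.6]
width: 0.45
grasp_force: 30.2
pos [592.1 184.2 160.8] yaw 83.12 units [ 6.04 -1.43  4.51] turn 0.02 t 20.9 w 0.45 gf 30.2
```

View pics/m7.png

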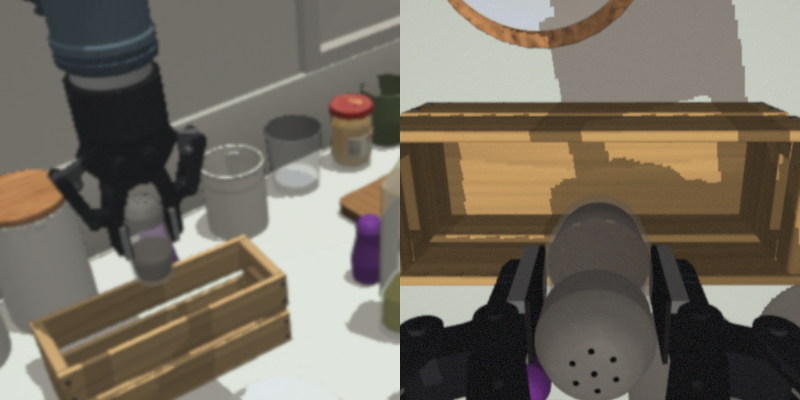

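The salt is held upright; the top of its cap is at about (317,427) in the wrist view.

```bash
python3 -c "
from h import *
d=dict(np.load('w7.npz'));p=onz(d,317,427,216);print(p, onz(d,317,424,214))
# base silhouette left/right edge & front edge
print(onz(d,317,262,119+30))
w=dict(np.load('w5.npz'))
"
```

```text
[589.16205862 185.21092873 216.        ] [590.02018328 185.10573155 214.        ]
[571.17359694 187.33472487 149.        ]
```

```bash

python3 -m inch '[[-1,0.37,-0.09,0,0],[-1,0.74,-0.185,0,0],[-1,0.74,-0.185,0,0],[-1,0.74,-0.185,0,0],[-1,0.74,-0.185,0,0],[-1,0.74,-0.185,0,0],[-1,0.74,-0.185,0,0],[-1,0.74,-0.185,0,0],[-1,0.37,-0.09,0,0],[-1,0,0,0.6,0],[-1,0,0,0.8,0],[-1,0,0,0.6,0],[-1,0,0,0,0],[-1,0,0,0,0]]'; python3 -c "
from h import *
go(440.5,165.5,49,83)
e=robot.get_image('wrist');s=robot.get_image('side');sc=robot.get_image('scene')
cv2.imwrite('pics/m8.png',np.hstack([cv2.resize(s['frame'][170:270,150:290],(392,280)),cv2.resize(e['frame'],(400,280))])[:,:,::-1])
np.savez('w8.npz',**e);np.savez('s8.npz',**s);np.savez('c8.npz',**sc)
def cork(d,bx):
    h=cv2.cvtColor(d['frame'],cv2.COLOR_RGB2HSV);m=cv2.inRange(h,np.array([5,80,60]),np.array([20,255,255]))
    x0,y0,x1,y1=bx;k=np.zeros_like(m);k[y0:y1,x0:x1]=1;p=np.argwhere(m*k)[:,::-1]
    P=np.array([onz(d,*q,5)[:2] for q in p],np.float32);P=P[np.hypot(*(P-[438,167]).T)<85]
    r=np.hypot(*(P-[438,167]).T);print(len(P),np.percentile(r,[1,50,99]));P=P[r>60]
    A=np.c_[2*P,np.ones(len(P))];b=(P**2).sum(1);x=np.linalg.lstsq(A,b,rcond=None)[0];print('fit',x[:2],np.sqrt(x[2]+x[0]**2+x[1]**2))
cork(e,(0,0,640,480));cork(s,(180,205,270,252));cork(sc,(225,305,335,400))
cork(dict(np.load('w5.npz')),(350,140,600,340));cork(dict(np.load('w1.npz')),(225,20,370,170))
"
```

```text
time: 22.2
position: [439.9, 165.1, 109.7]
eef_rot: [[-0.993, 0.12, -0.003], [0.12, 0.993, -0.0], [0.003, -0.001, -1.0]]
wrist_force: [-0.1, -0.1, -1.8]
width: 0.453
grasp_force: 30.2
pos [439.9 165.1 109.7] yaw 83.11 units [-0.03  0.02  2.43] turn 0.02 t 22.2 w 0.453 gf 30.2
7177 [62.8523364  70.3889521  76.04013544]
fit [441.82137284 165.73671562] 72.53249077051152
1000 [28.59515758 61.26462981 84.07385423]
fit [435.91289835 165.67782649] 70.84784470651168
1499 [54.67805422 67.90469821 76.14540431]
fit [437.65607029 166.79326025] 68.78065056999664
3726 [58.88157793 69.21560193 76.23709379]
fit [441.20504969 167.83807589] 70.98195760798914
2454 [65.95415407 71.44384528 76.16906745]
fit [439.34170806 165.85733514] 71.54632818690995
```

View pics/m8.png

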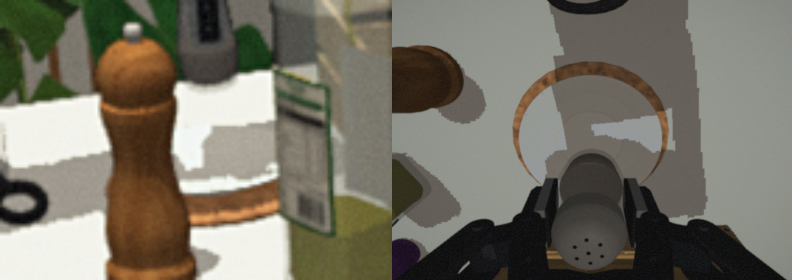

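The salt is over the saucer, about 1 mm off the fitted centre (439,166.5), so I'll lower it.

```bash

python3 -m inch '[[-1,-0.05,0,0.4,0],[-1,0,0,0.7,0],[-1,0,0,0.6,0],[-1,0,0,0.4,0],[-1,0,0,0.2,0],[-1,0,0,0,0],[-1,0,0,0,0]]'; python3 -c "
from h import *
go(440.5,165.5,49,83)"
```

```text
time: 22.93
position: [442.3, 165.1, 53.4]
eef_rot: [[-0.993, 0.12, 0.0], [0.12, 0.993, 0.0], [-0.0, 0.0, -1.0]]
wrist_force: [-1.0, 1.3, -1.0]
width: 0.456
grasp_force: 30.2
pos [442.3 165.1  53.4] yaw 83.11 units [0.07 0.01 0.18] turn 0.02 t 22.9 w 0.456 gf 30.2
```

```bash

python3 -m inch '[[-1,0.04,0.03,0.1,0],[-1,0,0,0.06,0],[-1,0,0,0,0],[-1,0,0,0,0]]'; python3 -c "
from h import *
go(441,165.5,49,83)"
```

```text
time: 23.27
position: [441.3, 166.0, 49.6]
eef_rot: [[-0.993, 0.12, 0.001], [0.12, 0.993, 0.0], [-0.001, 0.0, -1.0]]
wrist_force: [0.4, -0.6, -0.5]
width: 0.445
grasp_force: 30.2
pos [441.3 166.   49.6] yaw 83.12 units [ 0.01 -0.02  0.02] turn 0.02 t 23.3 w 0.445 gf 30.2
```

```bash

python3 -m inch '[[-1,0,0,0.06,0],[-1,0,0,0,0],[-1,0,0,0,0]]'; python3 -c "
from h import *
go(441,165.5,49,83)"
```

```text
time: 23.52
position: [442.0, 166.0, 48.6]
eef_rot: [[-0.993, 0.12, 0.002], [0.12, 0.993, 0.0], [-0.002, 0.0, -1.0]]
wrist_force: [-0.6, 0.3, 5.5]
width: 0.453
grasp_force: 31.1
pos [442.  166.   48.6] yaw 83.12 units [ 0.04 -0.02 -0.02] turn 0.02 t 23.5 w 0.453 gf 31.1
```

Contact. Release and rise.

```bash

python3 -m inch '[[-0.1,0,0,0,0],[0.3,0,0,0,0],[1,0,0,0,0],[1,0,0,0,0],[1,0,0,0,0],[1,0,0,0,0],[1,0,0,-0.5,0],[1,0,0,-1,0],[1,0,0,-1,0],[1,0,0,-1,0],[1,0,0,-1,0],[1,0,0,-1,0],[1,0,0,-1,0],[1,0,0,-1,0],[1,0,0,-1,0],[1,0,0,-1,0],[1,0,0,0,0]]'; python3 -c "
from h import *
go(590,-295,280,83)
e=robot.get_image('wrist');np.savez('w9.npz',**e);cv2.imwrite('pics/w9.png',e['frame'][:,:,::-1])"
```

```text
time: 24.93
position: [443.6, 166.3, 290.7]
eef_rot: [[-0.993, 0.12, 0.009], [0.12, 0.993, 0.001], [-0.009, 0.002, -1.0]]
wrist_force: [0.8, -0.1, 1.0]
width: 0.999
grasp_force: 0.0
pos [443.6 166.3 290.7] yaw 83.12 units [ -8.06 -17.6    0.46] turn 0.02 t 24.9 w 0.999 gf 0.0
```

View pics/w9.png

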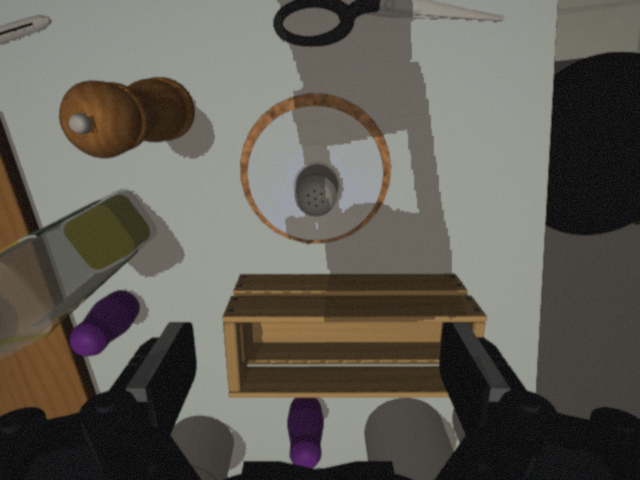

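The salt stands at (316,195) in the middle of the saucer (ring centre about (316,168) at mat level). Next comes the jar, going round the bottle.

```bash
python3 -c "
from h import *
d=dict(np.load('w9.npz'));print('salt',onz(d,316,196,104))
h=cv2.cvtColor(d['frame'],cv2.COLOR_RGB2HSV);m=cv2.inRange(h,np.array([5,80,60]),np.array([20,255,255]));m[:,:235]=0;m[:,395:]=0;m[250:]=0;m[:85]=0
pts=cv2.convexHull(np.argwhere(m)[:,::-1])[:,0];P=np.array([onz(d,*p,5)[:2] for p in pts],np.float32);print(cv2.minEnclosingCircle(P))
m2=onz(d,0,0,0)"
python3 -m inch '[[1,-0.4,0,-0.2,0],[1,-0.8,0,-0.2,0],[1,-0.8,0,-0.2,0],[1,-0.8,0,-0.2,0],[1,-0.8,0,-0.2,0],[1,-0.8,0,-0.2,0],[1,-0.8,0,-0.2,0],[1,-0.8,0,-0.2,0],[1,-0.2,-0.5,0,0]]'
python3 -m inch '[[1,-0.11,-0.93,0,0],[1,-0.11,-0.93,0,0],[1,-0.11,-0.93,0,0],[1,-0.11,-0.93,0,0],[1,-0.11,-0.93,0,0],[1,-0.11,-0.93,0,0],[1,-0.11,-0.93,0,0],[1,-0.11,-0.93,0,0],[1,-0.11,-0.93,0,0],[1,-0.11,-0.93,0,0],[1,-0.11,-0.93,0,0],[1,-0.11,-0.93,0,0],[1,-0.11,-0.93,0,0],[1,-0.11,-0.93,0,0],[1,-0.11,-0.93,0,0],[1,-0.11,-0.93,0,0],[1,-0.11,-0.93,0,0],[1,-0.11,-0.93,0,0],[1,0,0,0,0],[1,0,0,0,0]]'
python3 -c "
from h import *
go(590,-295,230,83)
e=robot.get_image('wrist');np.savez('w10.npz',**e);cv2.imwrite('pics/w10.png',e['frame'][:,:,::-1])"
```

```text
salt [439.73758616 167.12873392 104.        ]
((439.32269287109375, 166.21510314941406), 75.50520324707031)
time: 25.73
position: [595.4, 135.5, 324.0]
eef_rot: [[-0.993, 0.119, -0.001], [0.119, 0.993, 0.001], [0.001, 0.001, -1.0]]
wrist_force: [-1.0, 0.3, -0.0]
width: 0.997
grasp_force: 0.0
time: 27.4
position: [591.2, -287.4, 323.3]
eef_rot: [[-0.993, 0.122, -0.003], [0.122, 0.993, 0.002], [0.003, 0.002, -1.0]]
wrist_force: [0.3, 0.1, -0.4]
width: 0.999
grasp_force: 0.0
pos [ 591.2 -287.4  323.3] yaw 82.98 units [ 0.   -0.31  3.73] turn -0.0 t 27.4 w 0.999 gf 0.0
```

View pics/w10.png

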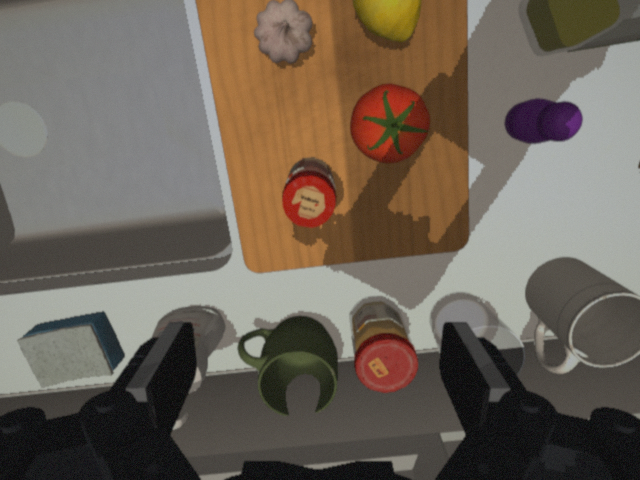

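The jar lid is at (309,201), the tomato (390,123) clear of the fingers' height.

```bash
python3 -c "
from h import *
d=dict(np.load('w10.npz'));p=onz(d,309,201,128);print(p);b=blobs(d,[0,150,60],[8,255,255],(270,150,345,235),50);print(b);go(p[0],p[1],98,83)"

```

```text
[ 590.6612659  -292.76960745  128.        ]
[([308.3, 197.9], [282, 171, 54, 57, 1618])]
pos [ 591.6 -286.3  323.8] yaw 83.06 units [-0.01 -0.27  9.03] turn 0.01 t 27.4 w 1.001 gf 0.0
```

```bash

python3 -m inch '[[1,0,-0.27,0.6,0],[1,0,0,1,0],[1,0,0,1,0],[1,0,0,1,0],[1,0,0,1,0],[1,0,0,1,0],[1,0,0,1,0],[1,0,0,1,0],[1,0,0,0.8,0],[1,0,0,0.4,0],[1,0,0,0.2,0],[1,0,0,0,0],[1,0,0,0,0]]';python3 -c "
from h import *
go(590.7,-292.8,96,83)"
```

```text
time: 28.53
position: [592.3, -293.1, 101.4]
eef_rot: [[-0.993, 0.119, 0.001], [0.119, 0.993, -0.001], [-0.001, -0.001, -1.0]]
wrist_force: [0.5, -0.6, -0.0]
width: 0.999
grasp_force: 0.0
pos [ 592.3 -293.1  101.4] yaw 83.14 units [0.07 0.   0.22] turn 0.02 t 28.5 w 0.999 gf 0.0
```

```bash

python3 -m inch '[[1,0,0,0.2,0],[-1,0,0,0,0],[-1,0,0,0,0],[-1,0,0,0,0],[-1,0,0,0,0],[-1,0,0,0,0],[-1,0,0,0,0],[-1,0,0,0,0],[-1,0,0,0,0],[-1,0,0,0,0]]' 35
python3 -m inch '[[-1,0,0,-0.4,0],[-1,0,0,-0.8,0],[-1,0,0,-0.8,0],[-1,0,0,-0.8,0],[-1,0,0,-0.8,0],[-1,0,0,-0.8,0],[-1,0,0,-0.8,0],[-1,0,0,-0.4,0],[-1,0,0,0,0],[-1,0,0,0,0]]'; python3 -c "
from h import *
go(599,183,220,83)
e=robot.get_image('wrist');np.savez('w11.npz',**e);cv2.imwrite('pics/w11.png',e['frame'][60:,100:560,::-1])"
```

```text
time: 29.37
position: [592.0, -293.5, 96.0]
eef_rot: [[-0.993, 0.12, 0.001], [0.12, 0.993, -0.001], [-0.001, -0.001, -1.0]]
wrist_force: [-0.2, 0.2, 5.9]
width: 0.515
grasp_force: 35.8
time: 30.2
position: [591.6, -293.1, 235.0]
eef_rot: [[-0.993, 0.12, 0.0], [0.12, 0.993, -0.0], [-0.0, -0.0, -1.0]]
wrist_force: [0.5, -0.4, -1.0]
width: 0.511
grasp_force: 35.8
pos [ 591.6 -293.1  235. ] yaw 83.12 units [ 2.03 18.94  0.6 ] turn 0.02 t 30.2 w 0.511 gf 35.8
```

View pics/w11.png

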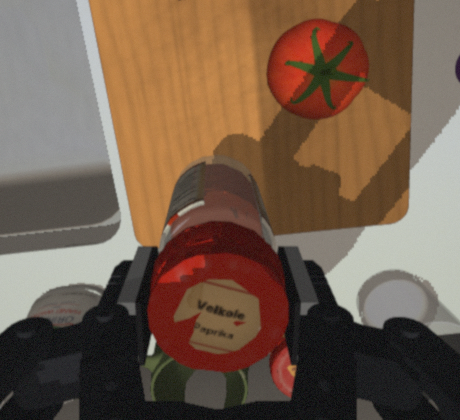

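The jar is held upright by the lid, and the tomato has not moved.

```bash

python3 -m inch '[[-1,0.05,0.5,0,0],[-1,0.1,0.95,0,0],[-1,0.1,0.95,0,0],[-1,0.1,0.95,0,0],[-1,0.1,0.95,0,0],[-1,0.1,0.95,0,0],[-1,0.1,0.95,0,0],[-1,0.1,0.95,0,0],[-1,0.1,0.95,0,0],[-1,0.1,0.95,0,0],[-1,0.1,0.95,0,0],[-1,0.1,0.95,0,0],[-1,0.1,0.95,0,0],[-1,0.1,0.95,0,0],[-1,0.1,0.95,0,0],[-1,0.1,0.95,0,0],[-1,0.1,0.95,0,0],[-1,0.1,0.95,0,0],[-1,0.1,0.95,0,0],[-1,0.1,0.95,0,0]]'
python3 -m inch '[[-1,0.02,0.4,0,0],[-1,0,0,0,0],[-1,0,0,0,0]]'
python3 -c "
from h import *
go(600.5,183.5,82,83)
e=robot.get_image('wrist');np.savez('w12.npz',**e)
b=blobs(e,[0,150,60],[8,255,255],None,500);print(b)
p=onz(e,317,373,267);print('lid',p)"
```

```text
time: 31.92
position: [597.3, 175.0, 233.5]
eef_rot: [[-0.993, 0.12, -0.003], [0.12, 0.993, -0.0], [0.003, -0.0, -1.0]]
wrist_force: [-0.5, -0.6, -0.5]
width: 0.507
grasp_force: 35.8
time: 32.17
position: [598.8, 183.3, 234.2]
eef_rot: [[-0.993, 0.118, -0.002], [0.118, 0.993, -0.001], [0.002, -0.001, -1.0]]
wrist_force: [0.2, 0.5, -1.1]
width: 0.511
grasp_force: 35.9
pos [598.8 183.3 234.2] yaw 83.2 units [-0.08  0.02  6.09] turn 0.03 t 32.2 w 0.511 gf 35.9
[([314.4, 356.8], [247, 281, 142, 151, 10436])]
lid [597.55128774 184.28459147 267.        ]
```

```bash

python3 -m inch '[[-1,-0.06,0,0.4,0],[-1,0,0,0.8,0],[-1,0,0,0.8,0],[-1,0,0,0.8,0],[-1,0,0,0.8,0],[-1,0,0,0.8,0],[-1,0,0,0.8,0],[-1,0,0,0.4,0],[-1,0,0,0.3,0],[-1,0,0,0,0],[-1,0,0,0,0]]'
python3 -c "
from h import *
go(600.5,183.5,82,83)"
```

```text
time: 33.13
position: [601.4, 182.5, 88.1]
eef_rot: [[-0.993, 0.12, 0.0], [0.12, 0.993, -0.0], [-0.0, -0.0, -1.0]]
wrist_force: [0.5, 0.5, -0.5]
width: 0.506
grasp_force: 35.9
pos [601.4 182.5  88.1] yaw 83.08 units [0.04 0.04 0.24] turn 0.01 t 33.1 w 0.506 gf 35.9
```

```bash

python3 -m inch '[[-1,0,0.02,0.1,0],[-1,0,0,0.08,0],[-1,0,0,0.06,0],[-1,0,0,0,0],[-1,0,0,0,0]]'
python3 -c "
from h import *
go(600.5,183.5,82,83)"
```

```text
time: 33.55
position: [601.2, 183.5, 82.0]
eef_rot: [[-0.993, 0.12, 0.0], [0.12, 0.993, 0.0], [-0.0, 0.0, -1.0]]
wrist_force: [-0.1, -0.4, -1.2]
width: 0.51
grasp_force: 35.9
pos [601.2 183.5  82. ] yaw 83.12 units [ 0.03 -0.    0.  ] turn 0.02 t 33.5 w 0.51 gf 35.9
```

```bash

python3 -m inch '[[-1,0,0,0.08,0],[-1,0,0,0,0],[-1,0,0,0,0]]'
python3 -c "
from h import *
go(600.5,183.5,82,83)"
```

```text
time: 33.8
position: [602.2, 183.4, 81.8]
eef_rot: [[-0.993, 0.12, 0.002], [0.12, 0.993, -0.0], [-0.002, 0.0, -1.0]]
wrist_force: [-2.1, -0.0, 8.2]
width: 0.51
grasp_force: 36.6
pos [602.2 183.4  81.8] yaw 83.12 units [ 0.07 -0.01 -0.01] turn 0.02 t 33.8 w 0.51 gf 36.6
```

```bash

python3 -m inch '[[0,0,0,0,0],[0.3,0,0,0,0],[1,0,0,0,0],[1,0,0,0,0],[1,0,0,0,0],[1,0,0,0,0],[1,0,0,-0.5,0],[1,0,0,-1,0],[1,0,0,-1,0],[1,0,0,-1,0],[1,0,0,-1,0],[1,0,0,-1,0],[1,0,0,-1,0],[1,0,0,-1,0],[1,0,0,-1,0],[1,0,0,-1,0],[1,0,0,0,0],[1,0,0,0,0]]'
python3 -c "
from h import *
go(471.3,-40.7,315,83)
e=robot.get_image('wrist');np.savez('w13.npz',**e);cv2.imwrite('pics/w13.png',e['frame'][:,:,::-1]);print(blobs(e,[0,150,60],[8,255,255],None,500))"
```

```text
time: 35.3
position: [602.0, 183.5, 320.5]
eef_rot: [[-0.993, 0.12, 0.005], [0.12, 0.993, 0.001], [-0.005, 0.001, -1.0]]
wrist_force: [-0.2, 1.1, -0.2]
width: 0.998
grasp_force: 0.0
pos [602.  183.5 320.5] yaw 83.12 units [ 4.1  -9.54  0.19] turn 0.02 t 35.3 w 0.998 gf 0.0
[([316.2, 194.5], [291, 168, 52, 54, 1410])]
```

View pics/w13.png

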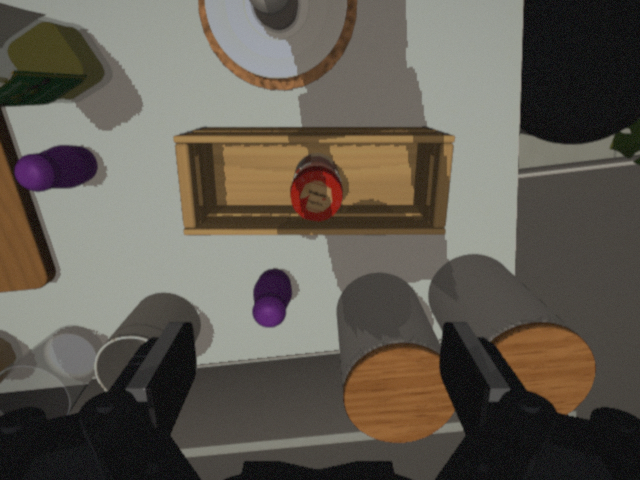

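The jar stands mid-crate with its lid at (317,195). Next is the bottle.

```bash
python3 -c "
from h import *
d=dict(np.load('w13.npz'));print('lid',onz(d,317,197,114))"
python3 -m inch '[[1,0.2,-0.48,0,0],[1,0.37,-0.86,0,0],[1,0.37,-0.86,0,0],[1,0.37,-0.86,0,0],[1,0.37,-0.86,0,0],[1,0.37,-0.86,0,0],[1,0.37,-0.86,0,0],[1,0.37,-0.86,0,0],[1,0.37,-0.86,0,0],[1,0.37,-0.86,0,0],[1,0.37,-0.86,0,0],[1,0.2,-0.46,0,0],[1,0,0,0,0],[1,0,0,0,0]]'
python3 -c "
from h import *
go(471.3,-40.7,240,83)
e=robot.get_image('wrist');print(blobs(e,[18,100,80],[32,255,255],(230,180,400,400),300),onz(e,314,263,266))"
```

```text
lid [602.98786995 184.42229366 114.        ]
time: 36.52
position: [470.2, -41.2, 316.4]
eef_rot: [[-0.993, 0.122, -0.002], [0.122, 0.993, 0.001], [0.002, 0.001, -1.0]]
wrist_force: [1.1, 0.2, 0.1]
width: 1.0
grasp_force: 0.0
pos [470.2 -41.2 316.4] yaw 83.02 units [-0.05  0.02  3.05] turn 0.0 t 36.5 w 1.0 gf 0.0
[([316.5, 193.4], [286, 180, 63, 32, 1035]), ([315.8, 264.4], [282, 233, 69, 64, 3551])] [466.07588827 -41.28528294 266.        ]
```

```bash

python3 -m inch '[[1,-0.03,0,0.6,0],[1,0,0,1,0],[1,0,0,0.9,0],[1,0,0,0.4,0],[1,0,0,0.1,0],[1,0,0,0,0],[1,0,0,0,0]]'
python3 -c "
from h import *
go(471.3,-40.7,240,83)"
python3 -m inch '[[-1,0,0,0,0],[-1,0,0,0,0],[-1,0,0,0,0],[-1,0,0,0,0],[-1,0,0,0,0],[-1,0,0,0,0],[-1,0,0,0,0],[-1,0,0,0,0],[-1,0,0,0,0],[-1,0,0,0,0]]' 50
python3 -c "
from h import *
go(591,118.5,365,83)"
```

```text
time: 37.15
position: [472.2, -41.0, 243.3]
eef_rot: [[-0.993, 0.119, 0.001], [0.119, 0.993, -0.0], [-0.001, -0.0, -1.0]]
wrist_force: [0.7, 0.2, -0.1]
width: 1.003
grasp_force: 0.0
pos [472.2 -41.  243.3] yaw 83.15 units [0.04 0.01 0.13] turn 0.02 t 37.1 w 1.003 gf 0.0
time: 37.98
position: [472.1, -41.6, 243.3]
eef_rot: [[-0.993, 0.12, 0.002], [0.12, 0.993, -0.001], [-0.002, -0.001, -1.0]]
wrist_force: [-0.3, -0.4, 6.8]
width: 0.415
grasp_force: 48.1
pos [472.1 -41.6 243.3] yaw 83.1 units [-3.95  6.93 -4.86] turn 0.02 t 38.0 w 0.415 gf 48.1
```

```bash

python3 -m inch '[[-1,0,0,-0.4,0],[-1,0,0,-0.8,0],[-1,0,0,-0.8,0],[-1,0,0,-0.8,0],[-1,0,0,-0.8,0],[-1,0,0,-0.8,0],[-1,0,0,-0.8,0],[-1,0,0,-0.3,0],[-1,0,0,0,0],[-1,-0.2,0.34,0,0],[-1,-0.4,0.69,0,0],[-1,-0.4,0.69,0,0],[-1,-0.4,0.69,0,0],[-1,-0.4,0.69,0,0],[-1,-0.4,0.69,0,0]]'
python3 -m inch '[[-1,-0.4,0.69,0,0],[-1,-0.4,0.69,0,0],[-1,-0.4,0.69,0,0],[-1,-0.35,0.69,0,0],[-1,-0.2,0.34,0,0],[-1,0,0,0,0],[-1,0,0,0,0],[-1,0,0,0,0]]'
python3 -c "
from h import *
go(591,118.5,251,83)"
```

```text
time: 39.23
position: [537.4, 47.9, 377.2]
eef_rot: [[-0.993, 0.12, -0.004], [0.12, 0.993, 0.001], [0.004, 0.0, -1.0]]
wrist_force: [-0.2, -1.2, -5.7]
width: 0.41
grasp_force: 47.9
time: 39.9
position: [589.6, 117.5, 378.9]
eef_rot: [[-0.993, 0.12, -0.002], [0.12, 0.993, -0.0], [0.002, -0.001, -1.0]]
wrist_force: [0.2, -0.1, -4.3]
width: 0.413
grasp_force: 47.8
pos [589.6 117.5 378.9] yaw 83.1 units [-0.06  0.05  5.11] turn 0.01 t 39.9 w 0.413 gf 47.8
```

```bash

python3 -m inch '[[-1,-0.05,0.04,0.4,0],[-1,0,0,0.6,0],[-1,0,0,0.6,0],[-1,0,0,0,0],[-1,0,0,0,0]]'
python3 -c "
from h import *
go(591,118.5,251,83)
e=robot.get_image('wrist');s=robot.get_image('side');c=robot.get_image('scene');
cv2.imwrite('pics/m14.png',np.hstack([cv2.resize(c['frame'][60:360,90:330],(240*5//4,375)),cv2.resize(s['frame'][40:280,200:400],(312,375))])[:,:,::-1])"
```

```text
time: 40.32
position: [591.0, 118.2, 339.1]
eef_rot: [[-0.993, 0.121, -0.001], [0.121, 0.993, -0.0], [0.001, -0.0, -1.0]]
wrist_force: [-0.2, -0.8, -3.4]
width: 0.417
grasp_force: 48.0
pos [591.  118.2 339.1] yaw 83.06 units [-0.    0.01  3.52] turn 0.01 t 40.3 w 0.417 gf 48.0
```

View pics/m14.png

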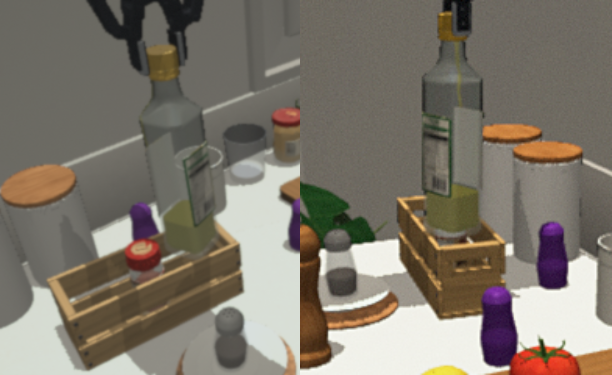

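I have now viewed 17 pictures, over the limit of 14, so I'll view no more and work from numbers only. The bottle is upright over its end of the crate.

```bash

python3 -m inch '[[-1,0,0,0.3,0],[-1,0,0,0.4,0],[-1,0,0,0.4,0],[-1,0,0,0.4,0],[-1,0,0,0,0]]'
python3 -m inch '[[-1,0,0,0.4,0],[-1,0,0,0.5,0],[-1,0,0,0.5,0],[-1,0,0,0.3,0],[-1,0,0,0,0],[-1,0,0,0,0]]'
python3 -c "
from h import *
go(591,118.5,251,83)"
```

```text
time: 40.88
position: [590.9, 118.7, 301.0]
eef_rot: [[-0.993, 0.12, -0.001], [0.12, 0.993, -0.0], [0.001, -0.0, -1.0]]
wrist_force: [-1.3, 0.5, -6.8]
width: 0.415
grasp_force: 48.3
time: 41.38
position: [591.0, 118.8, 258.4]
eef_rot: [[-0.993, 0.12, -0.003], [0.12, 0.993, -0.0], [0.003, -0.0, -1.0]]
wrist_force: [0.8, -0.1, -4.2]
width: 0.411
grasp_force: 48.3
pos [591.  118.8 258.4] yaw 83.12 units [-0.   -0.01  0.3 ] turn 0.02 t 41.4 w 0.411 gf 48.3
```

```bash

python3 -m inch '[[-1,0,0,0.12,0],[-1,0,0,0.08,0],[-1,0,0,0.04,0],[-1,0,0,0,0],[-1,0,0,0,0]]'
python3 -c "
from h import *
go(591,118.5,251,83)"
```

```text
time: 41.8
position: [591.6, 118.8, 254.0]
eef_rot: [[-0.993, 0.12, 0.0], [0.12, 0.993, -0.0], [-0.0, 0.0, -1.0]]
wrist_force: [0.3, -0.4, -4.7]
width: 0.412
grasp_force: 48.2
pos [591.6 118.8 254. ] yaw 83.11 units [ 0.02 -0.02  0.12] turn 0.02 t 41.8 w 0.412 gf 48.2
```

```bash

python3 -m inch '[[-1,0,0,0.08,0],[-1,0,0,0.06,0],[-1,0,0,0,0],[-1,0,0,0,0]]'
python3 -c "
from h import *
go(591,118.5,251,83)"
```

```text
time: 42.13
position: [592.5, 118.7, 251.7]
eef_rot: [[-0.993, 0.12, 0.003], [0.12, 0.993, -0.0], [-0.003, 0.0, -1.0]]
wrist_force: [1.2, -0.5, 4.3]
width: 0.415
grasp_force: 50.2
pos [592.5 118.7 251.7] yaw 83.11 units [ 0.06 -0.02  0.03] turn 0.02 t 42.1 w 0.415 gf 50.2
```

Contact at the expected height. Release and rise, then over to the mill.

```bash

python3 -m inch '[[-0.3,0,0,0,0],[0.2,0,0,0,0],[1,0,0,0,0],[1,0,0,0,0],[1,0,0,0,0],[1,0,0,0,0],[1,0,0,0,0],[1,0,0,-0.5,0],[1,0,0,-1,0],[1,0,0,-1,0],[1,0,0,-0.3,0],[1,0,0,0,0],[1,0,0,0,0]]'; python3 -c "
from h import *
d=robot.get_image('wrist');b=blobs(d,[18,100,80],[32,255,255],(230,150,400,400),300);print(b);print(onz(d,b[-1][0][0],b[-1][0][1]-2,274))
go(364.3,32.8,320,83)"
```

```text
time: 43.22
position: [591.6, 118.8, 320.5]
eef_rot: [[-0.993, 0.12, 0.001], [0.12, 0.993, 0.0], [-0.001, 0.0, -1.0]]
wrist_force: [0.3, 0.3, -0.5]
width: 0.996
grasp_force: 0.0
[([370.9, 154.8], [340, 150, 60, 14, 366]), ([314.2, 188.3], [284, 161, 66, 53, 1492]), ([315.4, 269.9], [280, 238, 71, 65, 3658])]
[588.67151058 119.26172558 274.        ]
pos [591.  118.8 319.3] yaw 83.11 units [ 8.58 -4.52 -0.02] turn 0.02 t 43.3 w 1.0 gf 0.0
```

```bash

python3 -m inch '[[1,0.4,-0.21,0,0],[1,0.78,-0.41,0,0],[1,0.78,-0.41,0,0],[1,0.78,-0.41,0,0],[1,0.78,-0.41,0,0],[1,0.78,-0.41,0,0],[1,0.78,-0.41,0,0],[1,0.78,-0.41,0,0],[1,0.78,-0.41,0,0],[1,0.78,-0.41,0,0],[1,0.78,-0.41,0,0],[1,0.38,-0.21,0,0],[1,0,0,1,0],[1,0,0,1,0],[1,0,0,1,0],[1,0,0,0,0],[1,0,0,0,0],[1,0,0,0,0]]'; python3 -c "
from h import *
d=robot.get_image('wrist');print(blobs(d,[3,90,40],[16,255,255],(200,150,440,400),500),proj(d,[363,33,169]))
w=dict(np.load('w4.npz'));print(blobs(w,[3,90,40],[16,255,255],(280,150,440,300),300),proj(w,[606,250.5,177]))
go(364.3,32.8,120,83)"
```

```text
time: 44.77
position: [365.2, 32.3, 245.9]
eef_rot: [[-0.993, 0.12, -0.0], [0.12, 0.993, 0.0], [0.0, 0.0, -1.0]]
wrist_force: [0.2, 1.1, 0.7]
width: 0.999
grasp_force: 0.0
[([313.8, 212.0], [276, 154, 80, 115, 6190]), ([407.6, 234.6], [386, 177, 54, 139, 2102])] [316.22631165 247.62323531]
[([316.9, 222.1], [280, 163, 90, 117, 6831])] [317.61767037 257.94256154]
pos [365.7  32.2 246.5] yaw 83.12 units [0.07 0.02 5.06] turn 0.02 t 44.8 w 1.002 gf 0.0
```

```bash

python3 -m inch '[[1,0,0,0.6,0],[1,0,0,1,0],[1,0,0,1,0],[1,0,0,1,0],[1,0,0,0.8,0],[1,0,0,0.5,0],[1,0,0,0.2,0],[1,0,0,0,0],[1,0,0,0,0]]'
python3 -c "
from h import *
go(364.3,32.8,120,83)"
python3 -m inch '[[-1,0,0,0,0],[-1,0,0,0,0],[-1,0,0,0,0],[-1,0,0,0,0],[-1,0,0,0,0],[-1,0,0,0,0],[-1,0,0,0,0],[-1,0,0,0,0],[-1,0,0,0,0],[-1,0,0,0,0]]' 35
python3 -m inch '[[-1,0,0,-0.4,0],[-1,0,0,-0.8,0],[-1,0,0,-0.8,0],[-1,0,0,-0.8,0],[-1,0,0,-0.8,0],[-1,0,0,-0.8,0],[-1,0,0,-0.8,0],[-1,0,0,-0.4,0],[-1,0,0,0,0],[-1,0,0,0,0]]'
python3 -c "
from h import *
go(607.5,250,250,83)"
```

```text
time: 45.57
position: [366.1, 32.1, 118.9]
eef_rot: [[-0.993, 0.12, 0.002], [0.12, 0.993, -0.0], [-0.002, -0.0, -1.0]]
wrist_force: [0.4, -0.2, 0.2]
width: 0.999
grasp_force: 0.0
pos [366.1  32.1 118.9] yaw 83.12 units [ 0.07  0.02 -0.04] turn 0.02 t 45.6 w 0.999 gf 0.0
time: 46.4
position: [366.2, 32.2, 119.0]
eef_rot: [[-0.993, 0.12, 0.002], [0.12, 0.993, -0.0], [-0.003, -0.0, -1.0]]
wrist_force: [0.1, -0.5, 5.6]
width: 0.545
grasp_force: 35.4
time: 47.23
position: [365.0, 32.4, 257.5]
eef_rot: [[-0.993, 0.12, 0.0], [0.12, 0.993, -0.0], [-0.0, -0.0, -1.0]]
wrist_force: [0.5, -0.1, -2.4]
width: 0.54
grasp_force: 36.4
pos [365.   32.4 257.5] yaw 83.11 units [-8.57  9.82  0.3 ] turn 0.02 t 47.2 w 0.54 gf 36.4
```

```bash

python3 -m inch '[[-1,0,0.5,0,0],[-1,0,0.9,0,0],[-1,0,0.9,0,0],[-1,0,0.9,0,0],[-1,0,0.9,0,0],[-1,0,0.9,0,0],[-1,0,0.9,0,0],[-1,-0.3,0.9,0,0],[-1,-0.5,0.9,0,0],[-1,-0.5,0.9,0,0],[-1,-0.6,0.8,0,0],[-1,-0.7,0.4,0,0],[-1,-0.8,0,0,0],[-1,-0.8,0,0,0],[-1,-0.8,0,0,0],[-1,-0.8,0,0,0],[-1,-0.8,0,0,0],[-1,-0.8,0,0,0],[-1,-0.7,0,0,0],[-1,-0.4,0,0,0]]'
python3 -m inch '[[-1,0,0,0,0],[-1,0,0,0,0],[-1,0,0,0,0]]'
python3 -c "
from h import *
go(608.5,249.8,127,83)"
```

```text
time: 48.9
position: [606.1, 249.2, 254.7]
eef_rot: [[-0.993, 0.121, -0.003], [0.121, 0.993, -0.001], [0.003, -0.001, -1.0]]
wrist_force: [-0.3, 0.5, -2.1]
width: 0.539
grasp_force: 36.7
time: 49.15
position: [604.2, 250.3, 256.8]
eef_rot: [[-0.993, 0.12, -0.002], [0.12, 0.993, -0.0], [0.002, -0.0, -1.0]]
wrist_force: [-0.1, 0.3, -0.3]
width: 0.542
grasp_force: 36.7
pos [604.2 250.3 256.8] yaw 83.14 units [-0.18  0.    5.19] turn 0.02 t 49.1 w 0.542 gf 36.7
```

```bash

python3 -m inch '[[-1,-0.12,0,0.4,0],[-1,0,0,0.6,0],[-1,0,0,0.2,0],[-1,0,0,0,0],[-1,0,0,0,0],[-1,0,0,0,0]]'
python3 -c "
from h import *
go(608.2,249.8,127,83)"
```

```text
time: 49.65
position: [608.5, 250.0, 228.5]
eef_rot: [[-0.993, 0.12, 0.001], [0.12, 0.993, 0.0], [-0.001, 0.0, -1.0]]
wrist_force: [-0.2, 0.4, -2.2]
width: 0.546
grasp_force: 36.7
pos [608.5 250.  228.5] yaw 83.13 units [ 0.01 -0.01  4.06] turn 0.02 t 49.6 w 0.546 gf 36.7
```

```bash

python3 -m inch '[[-1,0,0,0.3,0],[-1,0,0,0.5,0],[-1,0,0,0.5,0],[-1,0,0,0.5,0],[-1,0,0,0,0]]'
python3 -m inch '[[-1,0,0,0.4,0],[-1,0,0,0.5,0],[-1,0,0,0.5,0],[-1,0,0,0.4,0],[-1,0,0,0.15,0],[-1,0,0,0,0],[-1,0,0,0,0]]'
python3 -c "
from h import *
go(608,249.8,127,83)"
```

```text
time: 50.07
position: [606.0, 249.1, 178.0]
eef_rot: [[-0.993, 0.12, -0.007], [0.12, 0.993, -0.001], [0.007, -0.002, -1.0]]
wrist_force: [-0.9, 0.3, -1.5]
width: 0.544
grasp_force: 36.7
time: 50.65
position: [608.4, 249.7, 133.8]
eef_rot: [[-0.993, 0.12, -0.0], [0.12, 0.993, -0.0], [0.0, -0.0, -1.0]]
wrist_force: [0.3, -0.1, -2.0]
width: 0.544
grasp_force: 36.7
pos [608.4 249.7 133.8] yaw 83.11 units [0.01 0.   0.27] turn 0.02 t 50.6 w 0.544 gf 36.7
```

```bash

python3 -m inch '[[-1,0,0,0.12,0],[-1,0,0,0.08,0],[-1,0,0,0.04,0],[-1,0,0,0,0],[-1,0,0,0,0]]'
python3 -c "
from h import *
go(608,249.8,127,83)"
```

```text
time: 51.07
position: [608.4, 249.8, 128.2]
eef_rot: [[-0.993, 0.12, 0.0], [0.12, 0.993, 0.0], [-0.0, 0.0, -1.0]]
wrist_force: [0.3, 0.5, -2.0]
width: 0.543
grasp_force: 36.7
pos [608.4 249.8 128.2] yaw 83.12 units [ 0.02 -0.    0.05] turn 0.02 t 51.1 w 0.543 gf 36.7
```

```bash

python3 -m inch '[[-1,0,0,0.06,0],[-1,0,0,0.05,0],[-1,0,0,0,0],[-1,0,0,0,0]]'
python3 -c "
from h import *
go(608,249.8,127,83)"
```

```text
time: 51.4
position: [609.6, 249.8, 127.2]
eef_rot: [[-0.993, 0.12, 0.003], [0.12, 0.993, 0.0], [-0.003, 0.001, -1.0]]
wrist_force: [-0.7, -0.8, 4.6]
width: 0.541
grasp_force: 37.2
pos [609.6 249.8 127.2] yaw 83.11 units [ 0.06 -0.01  0.01] turn 0.02 t 51.4 w 0.541 gf 37.2
```

Contact. Release, rise and retreat, then check numerically.

```bash

python3 -m inch '[[0,0,0,0,0],[0.3,0,0,0,0],[1,0,0,0,0],[1,0,0,0,0],[1,0,0,0,0],[1,0,0,0,0],[1,0,0,0,0],[1,0,0,-0.5,0],[1,0,0,-1,0],[1,0,0,-1,0],[1,0,0,-1,0],[1,0,0,-1,0],[1,0,0,-0.5,0],[1,0,0,0,0],[1,0,0,0,0],[1,0,0,0,0]]'
python3 -c "
from h import *
go(608,249.8,250,83)
d=robot.get_image('wrist');w=dict(np.load('w4.npz'))
for x in(d,w):
  b=blobs(x,[3,90,40],[16,255,255],(270,150,440,300),500);print(b)
h=cv2.cvtColor(d['frame'],cv2.COLOR_RGB2HSV);m=cv2.inRange(h,np.array([0,0,120]),np.array([180,70,255]));m[:235]=0;m[280:]=0;m[:,:295]=0;m[:,340:]=0
n,l,s,c=cv2.connectedComponentsWithStats(m)
for i in range(1,n):
  if s[i][4]>60: print('knob?',c[i],s[i],onz(d,*c[i],177))
b=robot.get_image('side');a=robot.get_image('scene')
print('cap',blobs(b,[18,120,90],[32,255,255],(285,90,315,118),20),blobs(a,[18,120,90],[32,255,255],(210,150,250,185),20))
print('tom/lem',blobs(b,[0,150,60],[6,255,255],(330,260,385,305),300),blobs(b,[22,140,90],[32,255,255],(260,260,320,320),300))
print('jar',blobs(d,[0,150,60],[8,255,255],None,300))
"
```

```text
time: 52.73
position: [607.5, 249.5, 248.4]
eef_rot: [[-0.993, 0.12, -0.003], [0.12, 0.993, -0.001], [0.003, -0.001, -1.0]]
wrist_force: [0.3, -0.3, -0.6]
width: 0.997
grasp_force: 0.0
pos [607.5 249.5 248.4] yaw 83.11 units [-0.02  0.01 -0.06] turn 0.02 t 52.7 w 0.997 gf 0.0
[([315.9, 217.5], [270, 158, 103, 116, 7028])]
[([316.2, 222.5], [270, 163, 100, 117, 6952])]
knob? [316.61278195 253.12781955] [307 245  20  18 266] [606.22091762 250.24842646 177.        ]
knob? [316.50359712 276.20503597] [295 270  45  10 278] [619.56221485 248.57197816 177.        ]
cap [([299.6, 104.7], [291, 96, 18, 19, 299])] [([228.5, 168.0], [217, 155, 23, 26, 452])]
tom/lem [([356.3, 282.8], [335, 264, 45, 38, 1273])] [([290.9, 292.0], [271, 274, 41, 37, 1150])]
jar [([220.3, 221.0], [186, 188, 70, 69, 2455])]
```

```bash
python3 -m inch '[[1,0,0,-0.8,0],[1,0,0,-0.8,0],[1,0,0,0,0],[1,0,0,0,0]]'; python3 -c "
from h import *
d=robot.get_image('wrist');b=blobs(d,[0,150,60],[8,255,255],None,300);print(b,onz(d,*b[0][0],114))
print(robot.job_done())"
```

```text
time: 53.22
position: [608.8, 249.8, 290.7]
eef_rot: [[-0.993, 0.12, 0.001], [0.12, 0.993, 0.0], [-0.001, 0.0, -1.0]]
wrist_force: [-0.1, -0.3, -0.6]
width: 0.999
grasp_force: 0.0
[([231.2, 203.4], [201, 175, 60, 60, 1923])] [599.1928533  185.59544033 114.        ]
the job is handed in; nothing more can be done
None
```

The job is handed in, with no verdict returned: by camera the salt is within about 1 mm of the saucer centre, the jar about 3 mm from the crate centre, the bottle and mill within about 1 mm of their starts, and the tomato and lemon unmoved (garlic not re-measured), but I viewed 17 pictures, over the limit of 14.

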